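# Strike the last tag on the inclined stamping stand

## Task

Eleven of the twelve tags on the stamping stand's index plate are already stamped: turn the black hub knob until the plain copper one has clicked into place right under the punch. Then take the mallet by its handle and drive the sprung punch fully down to its stop with a brisk blow of the mallet's face, square on the punch's cap, and let the punch spring back up. Finally stand the mallet upright on its cork mat again and leave everything else where it is.

Things in the scene. Friction and masses are not known exactly. Their poses are not given: they have to be found in the camera images.
- stand: Grey stamping stand fixed to the counter, base 280 x 170 mm. Origin on the counter under the index plate's centre; z up, x level to its high back side. Plate, knob and punch share one axis direction, leaning 30 degrees to the stand's front: (-0.5, 0, 0.866) here. Plate frame: origin at (0, 0, 105 mm), x' up the slope (0.866, 0, 0.5), y' = y, z' along that axis. A column at x' 125-170 mm carries the punch.
- index_plate (a joint): Turn (rad) of the aluminium plate (224 mm wide, 8 mm thick, z' 0 to 8 mm): 0 with the copper tag under the punch, positive when it is anticlockwise of that seen from above. A sprung roller clicks at every multiple of 0.524 rad, pulls into the nearest when let go, and takes up to about 0.3 N m to turn over. Endless both ways. The copper tag starts one or two clicks anticlockwise, so turn clockwise.
- hub_knob (a point): Centre of the round black knob that turns the plate: 44 mm diameter, 28 mm tall, on the plate's axis, z' 72 to 100 mm; this point is at z' = 86 mm. Its z axis is the plate's tilted axis, outward; its x axis points to the copper tag and turns with the plate. It can be gripped at any angle about the axis.
- copper_blank (a point): Centre of the top of the plain copper-red tag (35 mm disc, fixed in its nest on the plate), 92 mm from the plate's axis. The other eleven tags are pale brass with a dark ring and dot stamped in.
- punch (a joint): Travel (m) of the sprung punch along its tilted axis: 0 at rest (up), 0.016 fully down on its stop. A spring pushes it back up: about 3.5 N to start it, 7.5 N at the stop. It slides in a 40 mm guide bush (z' 38 to 82 mm) at the end of the stand's 40 mm wide arm.
- punch_cap (a point): Centre of the flat top of the punch's round steel cap (36 mm diameter, 12 mm thick), at x' = 92, y' = 0, z' = 124 mm at rest; it moves with the punch. Its z axis is the punch's axis, outward, 30 degrees from the vertical, parallel to the plate's axis.
- mallet: Nylon-faced mallet, 0.29 to 0.43 kg. Head: cylinder 80 mm tall, 48 mm diameter at its two flat white ends. Origin: centre of the lower face; z up the head's axis. Wooden handle towards -x at z = 40 mm: 20 mm wide (y), 28 mm tall, x = -20 to -140 mm. Starts standing on its lower face on the cork mat, handle level, roughly towards the robot. Centre of mass at about x = -7 mm. It strikes with its lower face.
- mallet_handle (a point): Good point to grip the mallet: on the handle's centre line, 56 mm from the head's axis and 40 mm above the lower face (48 mm above the counter at the start). Axes as the mallet's: the handle runs along x; grip it across y (20 mm).
- cork_mat: Round cork mat, 116 mm diameter, 8 mm thick, fixed to the counter to the left or right of the stand. Origin: centre of its underside; its top is at z = 8 mm.
- kraft_box: Open brown gift-box tray 140 x 100 x 35 mm, loose, a bystander. Origin: centre of its underside.
- mug: Dark grey mug, 80 mm diameter, 85 mm tall, bystander. Origin: centre of its underside.
- pale_mug: Pale clay mug, 78 mm diameter, 80 mm tall, bystander. Origin: centre of its underside.
- takeaway_cup: White lidded takeaway cup, 86 mm at the lid, 110 mm tall, bystander. Origin: centre of its underside.
- gift_box: Black lidded gift box, 135 x 185 x 48 mm, bystander. Origin: centre of its underside.
- bench_block: Square steel bench block, 65 x 65 x 22 mm, between the robot and the stand, bystander. Origin: centre of its underside.
- ring_dish: Small blue dish, 90 mm diameter, 22 mm tall, bystander. Origin: centre of its underside.
Not all that is in view belongs to the job. What is shaped like the mallet but turquoise or yellow is not meant. Several things have the shape of the cork_mat; the one meant has the colours described above.

How it is judged:
By the outcome, as a careful person would: the job done as asked, in the order asked, and still so for the second after the job is handed in, with the robot touching nothing.
It also fails if it takes over 51 s, if anything falls off the work surface, if the arm or the gripper's body presses on something with over 40 N, if the wrist force passes 120 N, or if a joint passes its speed limit or range.

## Robot

A 6-joint arm with a two-finger parallel gripper is mounted at the origin on the work surface. World frame = base frame: x ahead of the robot, y to its left, z up, the work surface at z = 0. Lengths are in mm, angles in rad, forces in N, time in s.
With the tool pointing down it reaches from about 325 to 900 mm from the base axis. Payload 6.1 kg.
Tool frame: the origin (TCP) lies midway between the tips of the shut fingers; the grasp point (between the pads) lies r.tcp_to_grasp behind it (r.tcp_to_grasp is the distance from the TCP to the grasp point, in mm); x points along the fingers, y is the direction in which the jaws open and shut, and the axes are right-handed (so a half turn about x gives the same grasp; the last joint's range is limited). The gripper opens to 87 mm and grips with 3 to 60 N. Pads are 19 mm wide; open, the fingers measure 117 mm over their backs; the gripper's body (75 mm by 190 mm) begins 51 mm behind the grasp point.
Start: joints at [1.048, 0.22, 1.526, -0, 1.395, -0.126], TCP at [241.541, 576.432, 194.638] pointing down, gripper open.
Joint ranges: [-2.98, 2.98], [-0.91, 2.08], [0.09, 2.57], [-1.24, 4.39], [0.2, 2.65], [-2.68, 2.68]. Speed limits (rad/s): [2.57, 2.57, 3.01, 3.14, 3.14, 3.14].

## Interface

Orientations are given as a unit quaternion [x, y, z, w].
In Python, from bench import r gives the robot as it stands. The module is installed in compiled form; this text tells all that it offers.
- The arm moves only by the tool carry_out, never from a script. Its argument "rows" is a list that holds one entry, the list of rows, each a list of 5 numbers: the finger opening in mm, from 0 to 87, then the shift along the tool's x, y, z in mm, then the turn about the tool's x in rad. In form: [[[gripper, dx, dy, dz, roll], ...]]. A call has exactly 8 rows; each row is the pose to reach, as a shift and turn from the pose measured when the call began, along the tool's axes at that moment; what a row does not reach only later rows make up. A row lasts 1/10 s, in which the tool goes at most 50 mm and 8.59 degrees, less where a joint would pass 70% of its speed; a pose out of reach is approached as far as the arm can. A call with a gripper value outside its range is refused whole. The fingers move at their own pace and stop on an object; "squeeze" is the grip in N (left out, the last holds). Time passes only in rows, so rows that repeat a pose let the fingers close, or fill a call up. It gives the time, the measured TCP pose, the force and the opening at its end, in the units of the state.
- r.sense(): the state, without advancing time (a new reading comes with each control period).
- r.read_camera(name): name is "scene" or "top" or "wrist"; returns a dict with "frame" (400x640x3 uint8, blue, green, red), "fx", "fy", "cx", "cy" (pixels), "cam_to_world" (4x4, takes a point from camera to world coordinates). Camera axes: x right, y down, z forward; pixel columns grow to the right and rows downward; lengths in mm; the calibration is good to about 2 mm. The wrist camera is an equidistant fisheye: a pixel r from the principal point sees the ray r / f radians off the axis. A picture is of the moment at which its call begins. There is no depth.
- r.sign_off(): hands the job in, once; it reports no verdict.
Trained networks look in the newest picture that a camera, given by its name, has taken for a name from the list of things; names that differ only in an ending like _2 or _b are one class to them, and where a whole thing is asked for, a point or a joint stands for the part that bears it (a point fixed in the world has none). Each returns a list of dicts, best first, with "score" (0 to 1); they miss things now and then, are a little off and sometimes report something else, mostly with a low value. They report only what shows in the picture. A call takes as long as a camera call. They do not tell look-alikes from the thing itself.
- r.regions_of(camera, query): "pixels" (400x640 bool, what is visible of it) and "at" ([row, column] in pixels, amid what is visible of it).
The state is a dict: "time_s": time; "q": joint angles; "qvel": joint speeds; "joint_efforts": joint torques, N m; "eef_pos": TCP position; "tool_rot": TCP orientation; "wrist_force": force on the tool from outside, world axes, zero at the start; "wrist_torque": the same for the moment, N m; "grip_width": finger opening in mm.
Only numpy, scipy, OpenCV 4.12 (cv2) and the standard library are available. Lean on these libraries where they do the work, as an engineer would, in place of code of your own. Each camera call takes 0.05 s, during which the arm holds its last target.

## Working session

There is one attempt and no reset: what is moved stays moved. The work goes in short steps, Python scripts to look and compute and a tool call to move; the robot and the scene stay as the last step left them, time stands still between calls to the robot, and variables do not carry over. Pictures are saved under pics/ and viewed, and the job is handed in when it is done.

Besides the shell and the picture viewer there is one more tool, called after "Request:" as name(argument=value, ...) on one line, values as JSON. carry_out: Moves the arm, as the interface text tells. Its arguments: {"type":"object","properties":{"rows":{"type":"array"},"squeeze":{"type":"number"}},"required":["rows"]}

```bash
ls; mkdir -p pics; python3 - <<'E'
from bench import r
import cv2
for n in("scene","top","wrist"):
    c=r.read_camera(n); cv2.imwrite(f"pics/a_{n}.png",c["frame"]); print(n,c["fx"],c["fy"],c["cx"],c["cy"]); print(c["cam_to_world"])
print(r.sense(), r.tcp_to_grasp)
E
```

```text
pics
scene 486.9543261271425 486.9543261271425 305.7201660521756 210.26373400475387
[[-1.12295735e-01  8.26145749e-01 -5.52152940e-01  1.44011791e+03]
 [ 9.93643285e-01  8.89326005e-02 -6.90218417e-02  1.29543619e+02]
 [-7.91770432e-03 -5.56393919e-01 -8.30880928e-01  1.60702843e+03]
 [ 0.00000000e+00  0.00000000e+00  0.00000000e+00  1.00000000e+00]]
top 430.9259027079029 430.9259027079029 325.4876229794324 198.10743444169384
[[ 1.01661441e-02 -9.96126177e-01  8.73458019e-02  3.62928453e+02]
 [-9.99923822e-01 -1.07385137e-02 -6.08552305e-03  1.11973704e+01]
 [ 6.99991290e-03 -8.72772818e-02 -9.96159464e-01  1.56786232e+03]
 [ 0.00000000e+00  0.00000000e+00  0.00000000e+00  1.00000000e+00]]
wrist 309.70691628693146 309.70691628693146 321.5490646902836 198.87042483023487
[[ 3.85980284e-01  8.82217084e-01  2.69652067e-01  1.66398461e+02]
 [ 9.22503586e-01 -3.68322756e-01 -1.15436045e-01  6.07852310e+02]
 [-2.52065833e-03  2.93311036e-01 -9.56013746e-01  3.84815433e+02]
 [ 0.00000000e+00  0.00000000e+00  0.00000000e+00  1.00000000e+00]]
{'time_s': 0.15, 'q': array([ 1.04789069e+00,  2.21077514e-01,  1.52738739e+00, -2.59030815e-05,
        1.39469919e+00, -1.26085121e-01]), 'qvel': array([-3.81652085e-04, -1.05024964e-03, -4.17280828e-03,  1.48136537e-03,
       -1.30481730e-03,  1.50433356e-06]), 'joint_efforts': array([ 7.60593866e-04, -4.95195436e+01, -3.87879145e+01,  7.00476277e-02,
        5.32813661e-02, -1.11201000e-04]), 'eef_pos': array([241.28500546, 575.95773897, 193.747746  ]), 'tool_rot': array([ 0.13884745,  0.69340287, -0.13990639,  0.69306568]), 'wrist_force': array([-0.40207273,  0.10892432,  0.096324  ]), 'wrist_torque': array([-0.0067689 , -0.01783929, -0.01722312]), 'grip_width': 87.01718000355692} 18.700000000000003
```

View pics/a_scene.png

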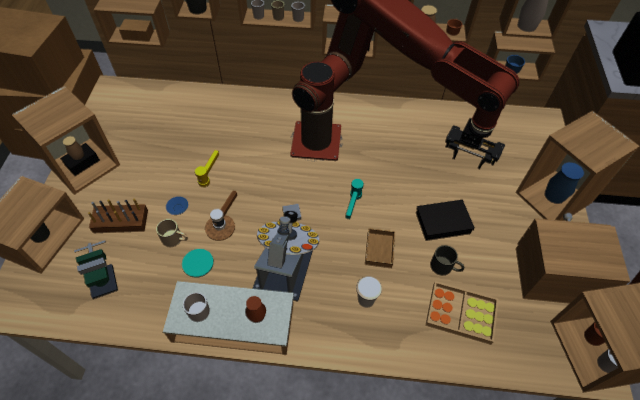

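View pics/a_top.png

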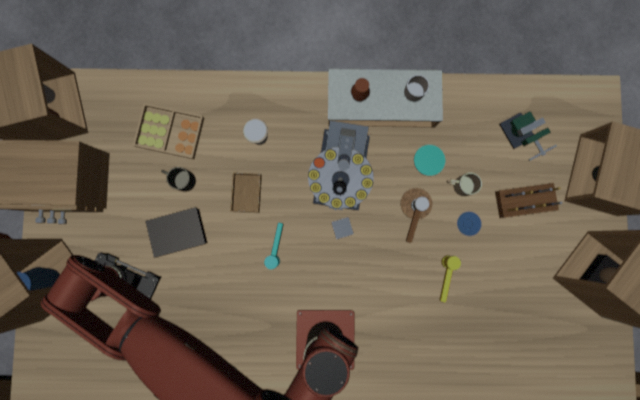

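View pics/a_wrist.png

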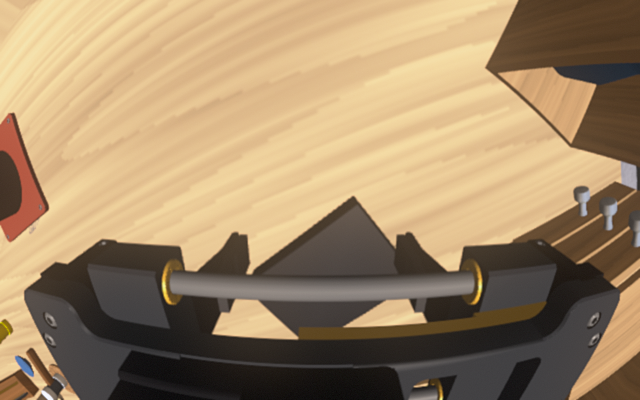

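The mallet wanted has a white head and wooden handle, in the top picture at (417,205) on the brown cork mat. The turquoise mallet (275,245) and the yellow one (450,280) are look-alikes. For the mat, the turquoise disc (430,160) and the blue dish (469,223) are look-alikes. The copper tag is at (319,162). Next I'll measure and take a close crop.

```bash
cat > h.py <<'E'
import numpy as np, cv2
from scipy.spatial.transform import Rotation as R
def proj(c,P):
    M=np.linalg.inv(c["cam_to_world"]); p=np.atleast_2d(P)@M[:3,:3].T+M[:3,3]
    return np.c_[c["fx"]*p[:,0]/p[:,2]+c["cx"], c["fy"]*p[:,1]/p[:,2]+c["cy"]]
def ray(c,uv):
    d=np.array([(uv[0]-c["cx"])/c["fx"],(uv[1]-c["cy"])/c["fy"],1]); T=c["cam_to_world"]
    return T[:3,3],T[:3,:3]@d
def atz(c,uv,z):
    o,d=ray(c,uv); return o+d*(z-o[2])/d[2]
def stand_pts(s,P):  # plate frame -> world ; s=x,y,yaw
    P=np.atleast_2d(P); Rp=np.array([[.8660254,0,-.5],[0,1,0],[.5,0,.8660254]])
    Q=P@Rp.T+[0,0,105]; return Q@R.from_euler('z',s[2]).as_matrix().T+[s[0],s[1],0]
E
python3 - <<'E'
from bench import r
from h import *
import pickle
D={}
for n in("scene","top"):
    c=r.read_camera(n); D[n]=c; D[n,'r']={}
    cv2.imwrite(f"pics/c_{n}.png",cv2.resize(c["frame"][120:260,290:490] if n=="top" else c["frame"][140:290,150:350],None,fx=4,fy=4,interpolation=cv2.INTER_CUBIC))
    for q in "stand hub_knob copper_blank punch_cap mallet mallet_handle cork_mat index_plate bench_block".split():
        L=r.regions_of(n,q); D[n,'r'][q]=L
        for e in L[:4]:
            at=e["at"]; print(n,q,round(e["score"],2),np.round(at),int(e["pixels"].sum()), np.round(np.argwhere(e["pixels"]).mean(0),1), np.round(atz(c,(at[1],at[0]),0)))
pickle.dump(D,open('d.pkl','wb'))
E
```

```text
scene stand 0.95 [255. 283.] 3869 [254.6 284.2] [581. -67.   0.]
scene hub_knob 0.9 [237. 295.] 1253 [235.8 290.5] [501. -32.   0.]
scene copper_blank 0.66 [233. 292.] 1389 [235.1 289.9] [484. -44.   0.]
scene copper_blank 0.19 [265. 444.] 718 [260.7 445.8] [558. 531.   0.]
scene mallet 0.68 [212. 215.] 437 [211.9 222.3] [ 421. -359.    0.]
scene mallet 0.65 [194. 355.] 343 [195.6 354. ] [273. 185.   0.]
scene mallet 0.6 [173. 205.] 354 [170.5 205.5] [ 230. -447.    0.]
scene mallet_handle 0.88 [168. 206.] 391 [169.7 205.6] [ 207. -448.    0.]
scene mallet_handle 0.8 [214. 226.] 447 [212.  222.1] [ 421. -318.    0.]
scene mallet_handle 0.72 [191. 354.] 357 [195.9 353.8] [258. 181.   0.]
scene cork_mat 0.88 [265. 199.] 711 [262.7 197. ] [ 658. -370.    0.]
scene cork_mat 0.58 [232. 223.] 467 [229.2 219.5] [ 506. -312.    0.]
scene cork_mat 0.44 [236. 292.] 1367 [235.8 289.7] [498. -42.   0.]
scene cork_mat 0.21 [293. 368.] 617 [290.8 367.8] [700. 258.  -0.]
scene index_plate 0.63 [238. 293.] 1304 [235.4 289.9] [504. -38.   0.]
scene bench_block 0.66 [210. 295.] 96 [209.5 293.8] [375. 
[... 450 characters left out ...]
 ] [ 457. -318.    0.]
top mallet 0.89 [273. 449.] 478 [275.2 447.9] [ 233. -445.    0.]
top mallet 0.71 [255. 276.] 363 [250.1 274.5] [292. 176.   0.]
top mallet 0.18 [130. 256.] 514 [131.7 256.1] [752. 261.   0.]
top mallet_handle 0.95 [255. 277.] 361 [250.5 274.3] [293. 175.   0.]
top mallet_handle 0.69 [209. 414.] 443 [216.1 415.9] [ 463. -321.    0.]
top mallet_handle 0.56 [269. 447.] 450 [274.4 448.2] [ 248. -438.    0.]
top cork_mat 0.96 [199. 412.] 523 [202.3 414.4] [ 502. -314.    0.]
top cork_mat 0.89 [163. 430.] 782 [160.3 429.2] [ 634. -383.    0.]
top index_plate 0.62 [180. 338.] 2843 [179.3 340.2] [569. -44.   0.]
top bench_block 0.6 [230. 344.] 316 [228. 342.] [386. -67.   0.]
```

View pics/c_top.png

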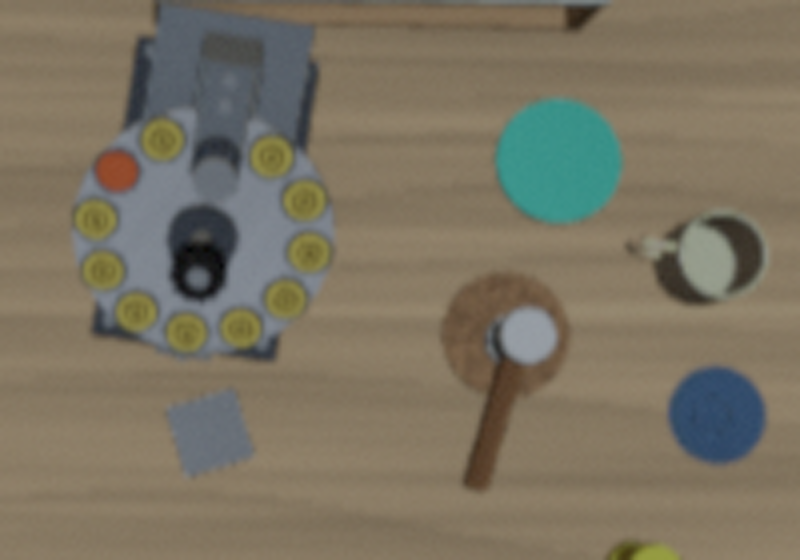

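View pics/c_scene.png

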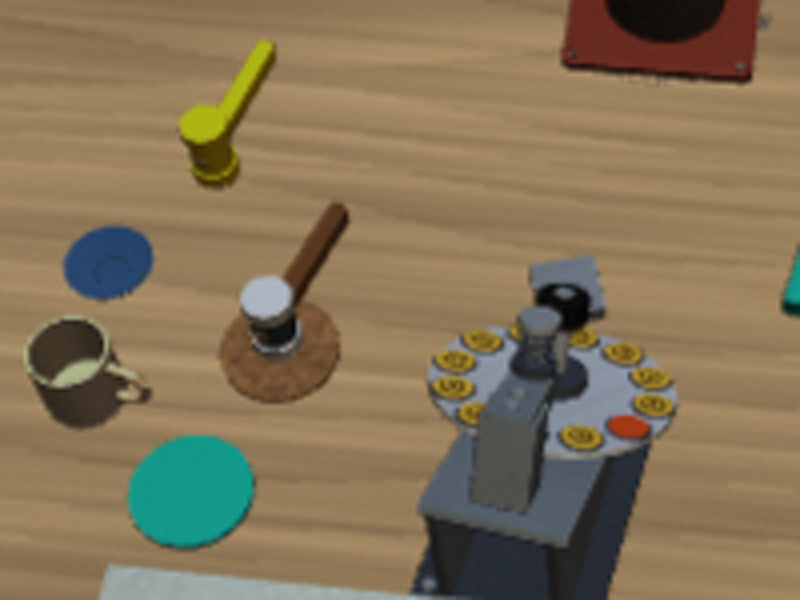

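The crops show the white-faced mallet with its wooden handle on the brown cork mat. Copper is two clicks anticlockwise: one brass tag sits between it and the punch. Now I'll fit the stand, mallet and mat poses.

```bash
cat > fit.py <<'E'
from h import *
import pickle
from scipy.optimize import least_squares
D=pickle.load(open('d.pkl','rb'))
top={1:(162,138),2:(117,172),3:(97,219),4:(103,270),5:(137,311),6:(187,331),7:(241,328),8:(286,299),9:(310,252),10:(305,200),11:(272,157)}
sc={1:(581,437),2:(629,427),3:(654,404),4:(651,377),5:(624,352),6:(578,337),8:(484,340),9:(457,361),10:(454,387)}
def px(p,o): return (np.array(p)+.5)/4-.5+o
def res(v):
    out=[]
    for n,T,o in(("top",top,(290,120)),("scene",sc,(150,140))):
        k=np.array(list(T)); a=k*np.pi/6+v[3]
        P=stand_pts(v[:3],np.c_[92*np.cos(a),92*np.sin(a),np.full(len(k),10.)])
        b=v[4:6] if n=="top" else v[6:8]
        out.append((proj(D[n],P)+b-np.array([px(T[i],o) for i in k])).ravel())
    return np.r_[np.concatenate(out)*3, v[3]*100, np.array(v[4:])*2]
s=least_squares(res,[560,-55,0,0,0,0,0,0]); print(s.x, np.sqrt(np.mean(res(s.x)[:-5]**2))/3)
S=s.x[:3]
for nm,p in dict(knob=(0,0,86),knobtop=(0,0,100),cap=(92,0,124)).items():
    w=stand_pts(S,p)[0]; print(nm,w.round(1),[((proj(D[n],w)[0]-o)*4).round() for n,o in(("top",(290,120)),("scene",(150,140)))])
# mallet: head top centre z=88; mat centre z=8
for n,hd,mt,he,o in(("top",(529,335),(507,332),(477,487),(290,120)),("scene",(267,298),(280,350),(340,208),(150,140))):
    print(n,'head',atz(D[n],px(hd,o),88).round(1),'mat',atz(D[n],px(mt,o),8).round(1),'hend',atz(D[n],px(he,o),60).round(1))
E
python3 fit.py
```

```text
[ 5.63880340e+02 -4.70301231e+01 -1.43798508e-01 -3.51856355e-04
  3.29993195e-01  2.93266966e-01  3.05234909e-01  4.35125427e-01] 0.15149807933363654
knob [521.3 -40.9 179.5] [array([196., 268.]), array([560., 304.])]
knobtop [514.4 -39.9 191.6] [array([195., 275.]), array([562., 290.])]
cap [581.4 -49.6 258.4] [array([212., 179.]), array([537., 311.])]
top head [ 478.  -330.5   88. ] mat [ 486.8 -328.9    8. ] hend [ 346.8 -290.3   60. ]
scene head [ 483.7 -327.    88. ] mat [ 491.2 -325.7    8. ] hend [ 354.4 -286.7   60. ]
```

```bash
cat > mv.py <<'E'
import sys
from bench import r
from h import *
def pose():
    s=r.sense(); return s,np.array(s['eef_pos']),R.from_quat(s['tool_rot'])
def show(target=None,yawdir=None):
    s,p,Q=pose(); M=Q.as_matrix(); print('t',round(s['time_s'],2),'p',p.round(1),'q',s['q'].round(3),'grip',round(s['grip_width'],1))
    print('x',M[:,0].round(3),'y',M[:,1].round(3),'F',s['wrist_force'].round(1),'T',s['wrist_torque'].round(2))
    tilt=np.degrees(np.arccos(-M[2,0])); print('tilt',tilt.round(2))
    if target is not None: print('shift to',target,(M.T@(np.array(target)-p)).round(1))
    if yawdir is not None:
        # roll about tool x to bring y axis to (closest) yawdir in plane perp to x
        d=np.array(yawdir,float); a=np.arctan2(M[:,2]@d,M[:,1]@d); print('roll',round(a,4),'or',round(a-np.sign(a)*np.pi,4))
E
python3 - <<'E'
from mv import *
show([650,-94,420],[0.143,0.99,0])
E
```

```text
t 1.15 p [241.5 576.4 194.6] q [ 1.048  0.22   1.526  0.     1.395 -0.126] grip 87.0
x [-0.  0. -1.] y [0.386 0.922 0.   ] F [0.4 0.8 0.7] T [-0.07 -0.03 -0.02]
tilt 0.0
shift to [650, -94, 420] [-225.4 -460.5  635.8]
roll -0.2533 or 2.8883
```

Request:
carry_out(rows=[[[87,-60,-5,5,-0.03],[87,-110,-30,40,-0.06],[87,-150,-60,80,-0.1],[87,-180,-90,120,-0.13],[87,-200,-120,165,-0.16],[87,-225,-150,210,-0.2],[87,-225,-180,250,-0.22],[87,-225,-210,290,-0.25]]])

```text
time_s: 1.95
eef_pos: [398.8, 319.1, 413.7]
tool_rot: [0.052, 0.704, -0.051, 0.706]
wrist_force: [1.0, 0.2, -0.1]
grip_width: 87.2
```

```bash
python3 - <<'E'
from mv import *
show([650,-94,420],[0.143,0.99,0])
E
```

```text
t 1.95 p [398.8 319.1 413.7] q [ 0.52  -0.105  1.464  0.     1.779 -0.905] grip 87.2
x [ 0.003  0.002 -1.   ] y [0.145 0.989 0.002] F [ 1.   0.2 -0.1] T [ 0.06 -0.01  0.03]
tilt 0.18
shift to [650, -94, 420] [  -6.3 -372.4  308.3]
roll -0.0017 or 3.1399
```

Request:
carry_out(rows=[[[87,-6,-37,31,0],[87,-6,-74,62,0],[87,-6,-112,92,0],[87,-6,-149,123,0],[87,-6,-186,154,0],[87,-6,-223,185,0],[87,-6,-260,216,0],[87,-6,-298,246,0]]])

```text
time_s: 2.75
eef_pos: [599.8, -13.2, 419.8]
tool_rot: [0.052, 0.704, -0.051, 0.706]
wrist_force: [0.6, 0.6, 0.7]
grip_width: 87.0
```

Request:
carry_out(rows=[[[87,0,-37,60,0],[87,0,-74,100,0],[87,0,-74,150,0],[87,0,-74,200,0],[87,0,-74,250,0],[87,0,-74,300,0],[87,0,-74,350,0],[87,0,-74,400,0]]])

```text
time_s: 3.55
eef_pos: [855.6, -125.4, 377.1]
tool_rot: [0.052, 0.697, -0.051, 0.714]
wrist_force: [0.5, 0.7, -2.9]
grip_width: 87.5
```

```bash
python3 - <<'E'
from mv import *
show([650,-94,420],[0.143,0.99,0])
E
```

```text
t 3.55 p [ 855.6 -125.4  377.1] q [-0.239  0.988  0.096  0.007  2.034 -1.661] grip 87.5
x [ 0.024  0.    -1.   ] y [0.145 0.989 0.004] F [ 0.5  0.7 -2.9] T [ 0.01  0.04 -0.03]
tilt 1.39
shift to [650, -94, 420] [ -47.9    1.4 -206.9]
roll -0.0021 or 3.1395
```

Request:
carry_out(rows=[[[87,0,0,50,0],[87,0,0,100,0],[87,0,0,150,0],[87,0,0,200,0],[87,0,0,250,0],[87,0,0,300,0],[87,0,0,350,0],[87,0,0,400,0]]])

```text
time_s: 4.35
eef_pos: [907.4, -132.7, 299.8]
tool_rot: [0.051, 0.681, -0.052, 0.729]
wrist_force: [0.3, -0.2, 0.1]
grip_width: 87.4
```

```bash
python3 - <<'E'
from mv import *
show([650,-94,420],[0.143,0.99,0])
E
```

```text
t 4.35 p [ 907.4 -132.7  299.8] q [-0.235  1.082  0.089  0.01   1.903 -1.657] grip 87.4
x [ 0.068 -0.006 -0.998] y [0.145 0.989 0.004] F [ 0.3 -0.2  0.1] T [-0.01  0.03 -0.03]
tilt 3.93
shift to [650, -94, 420] [-137.7    1.5 -251.4]
roll -0.0023 or 3.1393
```

```bash
cat > kin.py <<'E'
import numpy as np
from scipy.optimize import least_squares
dat=[(.2211,1.5274,1.3947,241.285,575.958,193.75),(.22,1.526,1.395,241.5,576.4,194.6),(-.105,1.464,1.779,398.8,319.1,413.7),(.988,.096,2.034,855.6,-125.4,377.1),(1.082,.089,1.903,907.4,-132.7,299.8)]
def fk(v,q2,q3,q5):
    r0,z0,L1,L2,d,L3,off=v; a=q2; b=q2+q3+d; c=q2+q3+q5
    return r0+L1*np.sin(a)+L2*np.sin(b)+L3*np.sin(c), z0+L1*np.cos(a)+L2*np.cos(b)+L3*np.cos(c)
def res(v):
    o=[]
    for q2,q3,q5,x,y,z in dat:
        rr,zz=fk(v,q2,q3,q5); o+=[rr-np.sqrt(x*x+y*y-79**2),zz-z]
    return o+[ (v[0])*1e-3,(v[4])*1,(v[5]-300)*1e-3,(v[1]-350)*1e-3]
s=least_squares(res,[0,350,450,450,0,300,79]); print(s.x.round(2),np.round(s.fun,1))
E
python3 kin.py
```

```text
[-6.4000e-01  3.1641e+02  4.1158e+02  5.5077e+02  1.0000e-01  3.7569e+02
  7.9000e+01] [-0.1 -0.3  0.1  0.3  0.   0.  -0.   0.1  0.  -0.1 -0.   0.1  0.1 -0. ]
```

```bash
cat > sim.py <<'E'
import numpy as np
from scipy.optimize import least_squares
from kin import fk,s as S
v=S.x
lo=[-.91,.09,.2]; hi=[2.08,2.57,2.65]
def call(q,d,w,n=8,step=50,clip=True):
    # d: total shift (r,z) world for the call, linear over n rows
    r,z=fk(v,*q); th0=sum(q); q=np.array(q,float)
    for i in range(n):
        tgt=np.array([r,z])+np.array(d)*(i+1)/n
        cur=np.array(fk(v,*q)); e=tgt-cur
        L=np.hypot(*e); 
        if clip and L>step: e*=step/L
        t=cur+e
        f=lambda x: np.r_[np.array(fk(v,*x))-t, w*(sum(x)-th0)]
        q=least_squares(f,np.clip(q,np.array(lo)+1e-6,np.array(hi)-1e-6),bounds=(lo,hi)).x
    return q
if __name__=="__main__":
    q0=[.988,.096,2.034]
    for w in(200,400,600,800,1200):
        q=call(q0,(400,0),w); print(w,q.round(3),np.round(fk(v,*q)),'tilt',round(180-np.degrees(sum(q)),2), 'obs 1.082,.089,1.903 913,300 tilt 3.9')
        q=call(q0,(400,0),w,clip=False); print(w,'nc',q.round(3),np.round(fk(v,*q)),'tilt',round(180-np.degrees(sum(q)),2))
E
python3 sim.py
```

```text
[-6.4000e-01  3.1641e+02  4.1158e+02  5.5077e+02  1.0000e-01  3.7569e+02
  7.9000e+01] [-0.1 -0.3  0.1  0.3  0.   0.  -0.   0.1  0.  -0.1 -0.   0.1  0.1 -0. ]
200 [1.082 0.09  1.555] [1040.  330.] tilt 23.78 obs 1.082,.089,1.903 913,300 tilt 3.9
200 nc [1.147 0.09  1.121] [1175.  349.] tilt 44.89
400 [1.08  0.09  1.837] [938. 303.] tilt 7.72 obs 1.082,.089,1.903 913,300 tilt 3.9
400 nc [1.117 0.09  1.451] [1075.  310.] tilt 27.71
600 [1.083 0.09  1.896] [916. 298.] tilt 4.15 obs 1.082,.089,1.903 913,300 tilt 3.9
600 nc [1.115 0.09  1.636] [1011.  286.] tilt 17.25
800 [1.084 0.09  1.916] [908. 297.] tilt 2.91 obs 1.082,.089,1.903 913,300 tilt 3.9
800 nc [1.118 0.09  1.734] [975. 274.] tilt 11.46
1200 [1.085 0.09  1.931] [903. 295.] tilt 2.04 obs 1.082,.089,1.903 913,300 tilt 3.9
1200 nc [1.123 0.09  1.82 ] [943. 264.] tilt 6.26
```

```bash
cat > srch.py <<'E'
from sim import *
w=620
def ik(r,z,th):
    f=lambda x: np.r_[np.array(fk(v,*x))-[r,z],600*(sum(x)-th)]
    b=least_squares(f,[.5,1,1.6],bounds=(lo,hi)); return b.x,b.cost
def t(q): return 180-np.degrees(sum(q))
for T0 in (0,15,30):
    best=[]
    for r in range(150,950,100):
        for z in range(50,1000,100):
            q,c=ik(r,z,np.pi-np.radians(T0))
            if c>1: continue
            for a in range(0,360,45):
                d=400*np.cos(np.radians(a)),400*np.sin(np.radians(a))
                q1=call(q,d,w); p=fk(v,*q1)
                best.append((t(q1)-t(q),r,z,a,np.round(p).tolist(),q1.round(2).tolist()))
    best.sort(key=lambda b:b[0])
    print(T0); [print(b) for b in best[:4]+best[-6:]]
E
python3 srch.py
```

```text
[-6.4000e-01  3.1641e+02  4.1158e+02  5.5077e+02  1.0000e-01  3.7569e+02
  7.9000e+01] [-0.1 -0.3  0.1  0.3  0.   0.  -0.   0.1  0.  -0.1 -0.   0.1  0.1 -0. ]
0
(np.float64(-3.116224795003319), 250, 50, 270, [277.0, -299.0], [0.72, 2.28, 0.2])
(np.float64(-2.788516222692749), 350, 150, 180, [204.0, 135.0], [-0.91, 2.49, 1.61])
(np.float64(-2.7877174802066236), 250, 150, 180, [203.0, 129.0], [-0.91, 2.5, 1.6])
(np.float64(-2.75748863976429), 450, 150, 180, [205.0, 141.0], [-0.91, 2.48, 1.62])
(np.float64(2.6838595423074025), 750, 250, 0, [936.0, 212.0], [1.18, 0.09, 1.83])
(np.float64(2.702154797198517), 850, 250, 0, [940.0, 199.0], [1.19, 0.09, 1.81])
(np.float64(2.743626067983058), 750, 150, 0, [958.0, 126.0], [1.27, 0.09, 1.73])
(np.float64(2.7602881286856586), 850, 150, 0, [959.0, 118.0], [1.28, 0.09, 1.72])
(np.float64(2.7760918147731957), 750, 50, 0, [971.0, 38.0], [1.36, 0.09, 1.64])
(np.float64(2.7921491687172306), 850, 50, 0, [971.0, 34.0], [1.37, 0.09, 1.64])
15
(np.float64(-4.198221648942848), 450, 50, 270, [488.0, -260.0], [0.68, 2.07, 0.2])
(np.float64(-3.738074457715868)
[... 838 characters left out ...]
270, [595.0, -114.0], [0.38, 2.12, 0.2])
(np.float64(-4.856748580247228), 850, 50, 225, [638.0, -132.0], [0.49, 2.01, 0.2])
(np.float64(-4.603163946549614), 650, 150, 270, [684.0, -157.0], [0.61, 1.89, 0.2])
(np.float64(2.7288090551961943), 750, 450, 45, [923.0, 632.0], [0.74, 0.09, 1.74])
(np.float64(2.729019277752883), 750, 550, 45, [879.0, 679.0], [0.68, 0.09, 1.8])
(np.float64(2.735090557263163), 850, 650, 45, [879.0, 679.0], [0.68, 0.09, 1.8])
(np.float64(2.759197829806311), 850, 350, 45, [1001.0, 531.0], [0.88, 0.09, 1.6])
(np.float64(2.7655311707150076), 850, 550, 45, [920.0, 635.0], [0.74, 0.09, 1.74])
(np.float64(2.7791346887872805), 850, 450, 45, [961.0, 586.0], [0.81, 0.09, 1.67])
```

```bash
cat >> mv.py <<'E'
S=[563.9,-47.0,-.1438]
def knob_tcp(zp=93,lift=0):
    s,p,Q=pose(); return stand_pts(S,(0,0,zp))[0]+18.7*Q.as_matrix()[:,0]+[0,0,lift]
def yd(a): # stand y' direction turned ccw by a
    a=np.pi/2+S[2]+a; return [np.cos(a),np.sin(a),0]
E
python3 - <<'E'
from mv import *
show(knob_tcp(lift=130),yd(.2)); show(knob_tcp(),yd(-.2))
E
```

```text
t 4.35 p [ 907.4 -132.7  299.8] q [-0.235  1.082  0.089  0.01   1.903 -1.657] grip 87.4
x [ 0.068 -0.006 -0.998] y [0.145 0.989 0.004] F [ 0.3 -0.2  0.1] T [-0.01  0.03 -0.03]
tilt 3.93
shift to [519.15557744 -40.45414663 296.88429399] [ -24.1   35.  -396.8]
roll -0.2015 or 2.9401
t 4.35 p [ 907.4 -132.7  299.8] q [-0.235  1.082  0.089  0.01   1.903 -1.657] grip 87.4
x [ 0.068 -0.006 -0.998] y [0.145 0.989 0.004] F [ 0.3 -0.2  0.1] T [-0.01  0.03 -0.03]
tilt 3.93
shift to [519.15557744 -40.45414663 166.88429399] [ 105.6   34.5 -405.7]
roll 0.1976 or -2.944
```

Request:
carry_out(rows=[[[87,-25,4,-45,-0.02],[87,-40,8,-95,-0.05],[87,-45,13,-145,-0.08],[87,-45,18,-195,-0.1],[87,-40,22,-245,-0.13],[87,-35,26,-295,-0.16],[87,-28,30,-345,-0.18],[87,-24,35,-393,-0.2]]])

```text
time_s: 5.15
eef_pos: [573.3, -53.4, 305.4]
tool_rot: [-0.023, 0.682, 0.016, 0.731]
wrist_force: [-0.1, 0.2, 0.8]
grip_width: 86.9
```

```bash
python3 - <<'E'
from mv import *
show(knob_tcp(),yd(.2))
E
```

```text
t 5.15 p [573.3 -53.4 305.4] q [-0.236 -0.01   1.572  0.01   1.51  -1.862] grip 86.9
x [ 0.07  -0.007 -0.998] y [-0.055  0.998 -0.011] F [-0.1  0.2  0.8] T [ 0.04  0.04 -0.02]
tilt 4.01
shift to [519.18155755 -40.46125885 166.88613486] [134.4  17.3 -62.7]
roll -0.0006 or 3.141
```

Request:
carry_out(rows=[[[87,0,10,-40,0],[87,10,17,-62,0],[87,45,17,-63,0],[87,85,17,-63,0],[87,120,17,-63,0],[87,134,17,-63,0],[87,134,17,-63,0],[60,134,17,-63,0]]])

```text
time_s: 5.95
eef_pos: [519.9, -41.0, 168.8]
tool_rot: [-0.023, 0.681, 0.016, 0.732]
wrist_force: [-0.4, 0.5, -0.2]
grip_width: 83.9
```

```bash
python3 - <<'E'
from mv import *
show(knob_tcp(),yd(.2))
cv2.imwrite("pics/k1.png",r.read_camera("wrist")["frame"])
cv2.imwrite("pics/k1t.png",cv2.resize(r.read_camera("top")["frame"][100:250,240:440],None,fx=4,fy=4))
E
```

```text
t 5.95 p [519.9 -41.  168.8] q [-0.237 -0.073  1.888  0.01   1.256 -1.866] grip 83.9
x [ 0.071 -0.007 -0.997] y [-0.055  0.998 -0.011] F [-0.4  0.5 -0.2] T [0.04 0.07 0.02]
tilt 4.12
shift to [519.21589562 -40.46932853 166.88861839] [ 1.9  0.6 -0.8]
roll -0.0006 or 3.141
```

View pics/k1.png

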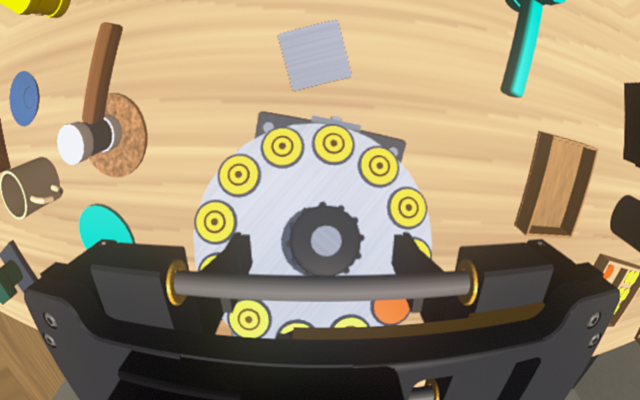

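View pics/k1t.png

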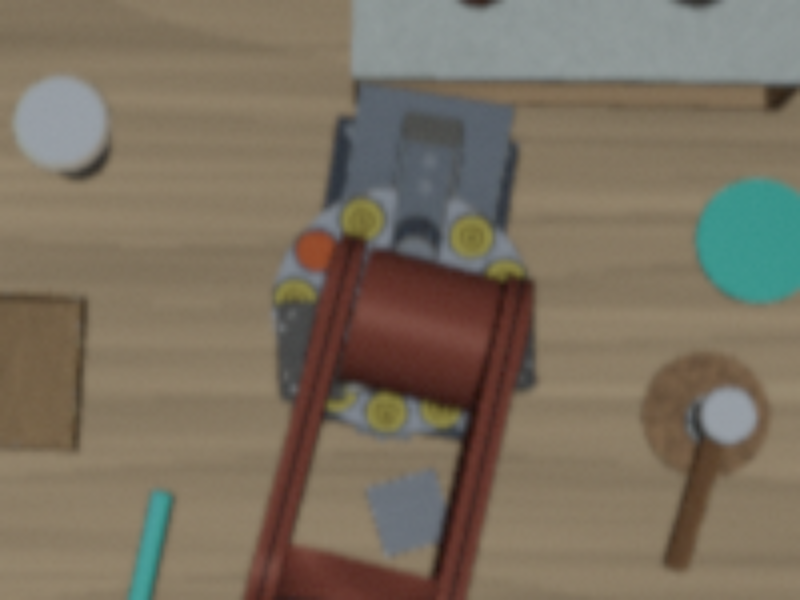

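Request:
carry_out(rows=[[[30,1,0,-1,0],[30,1,0,-1,0],[30,1,0,-1,0],[30,1,0,-1,0],[30,1,0,-1,0],[30,1,0,-1,0],[30,1,0,-1,0],[30,1,0,-1,0]]], squeeze=30)

```text
time_s: 6.85
eef_pos: [519.7, -41.6, 168.9]
tool_rot: [-0.023, 0.68, 0.016, 0.732]
wrist_force: [-0.6, -2.0, 2.0]
grip_width: 30.4
```

```bash
python3 - <<'E'
from mv import *
show(knob_tcp(),yd(-.2))
E
```

```text
t 6.85 p [519.7 -41.6 168.9] q [-0.238 -0.076  1.891  0.01   1.253 -1.867] grip 30.4
x [ 0.074 -0.008 -0.997] y [-0.055  0.998 -0.012] F [-0.6 -2.   2. ] T [-0.26  0.19  0.03]
tilt 4.24
shift to [519.2546892  -40.49058203 166.89160127] [ 1.9  1.1 -0.5]
roll 0.3984 or -2.7432
```

```bash
python3 - <<'E'
from mv import *
cv2.imwrite("pics/k2.png",r.read_camera("wrist")["frame"][120:320,200:450].repeat(3,0).repeat(3,1))
c=r.read_camera("scene")
cv2.imwrite("pics/k2s.png",cv2.resize(c["frame"][130:290,200:400],None,fx=4,fy=4))
s,p,Q=pose();print(((proj(c,[p,p-18.7*Q.as_matrix()[:,0],stand_pts(S,(0,0,86))[0]])-[200,130])*4).round())
E
```

```text
[[360. 349.]
 [360. 336.]
 [360. 344.]]
```

View pics/k2.png

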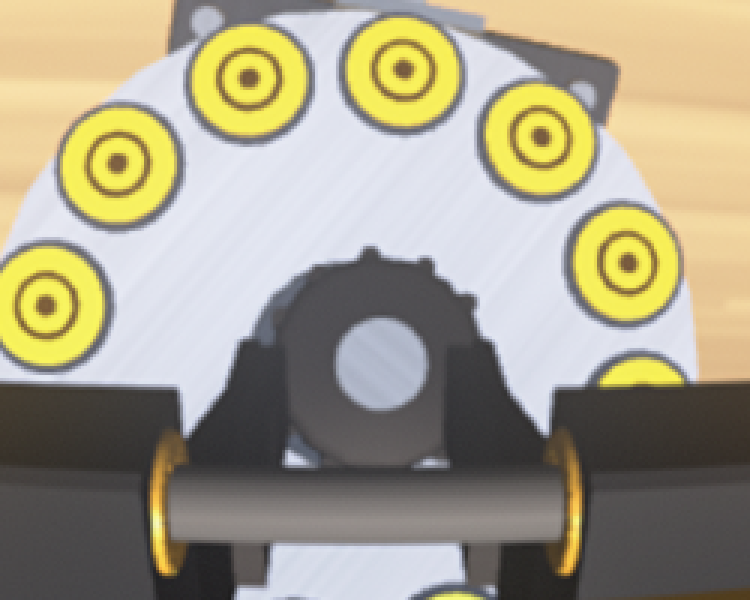

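View pics/k2s.png

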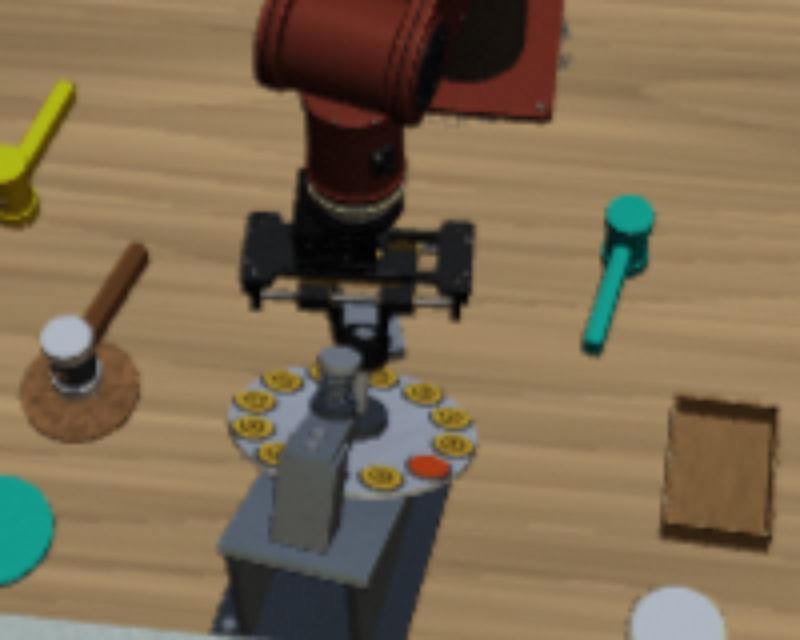

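```bash
cat >> h.py <<'E'
def projw(c,P):
    M=np.linalg.inv(c["cam_to_world"]); p=np.atleast_2d(P)@M[:3,:3].T+M[:3,3]
    rr=np.hypot(p[:,0],p[:,1]); th=np.arctan2(rr,p[:,2]); return np.c_[c["fx"]*th*p[:,0]/rr+c["cx"],c["fy"]*th*p[:,1]/rr+c["cy"]]
E
python3 - <<'E'
from mv import *
c=r.read_camera("wrist"); s,p,Q=pose(); M=Q.as_matrix()
im=c["frame"].copy(); a=np.linspace(0,2*np.pi,25)
def dots(P,col):
    for u in projw(c,P): cv2.circle(im,tuple(int(round(x)) for x in u),1,col,-1)
dots(stand_pts(S,np.c_[22*np.cos(a),22*np.sin(a),0*a+100]),(0,0,255))
dots(stand_pts(S,np.c_[22*np.cos(a),22*np.sin(a),0*a+72]),(255,0,0))
dots(stand_pts(S,np.c_[112*np.cos(a),112*np.sin(a),0*a+8]),(0,255,0))
dots([p],(255,0,255)); dots([p-18.7*M[:,0]],(0,255,255))
for sg in(-1,1): dots([p+sg*15.2*M[:,1]+z*M[:,2] for z in(-9.5,9.5)],(255,255,0))
cv2.imwrite("pics/k3.png",im[120:320,200:450].repeat(3,0).repeat(3,1)); print(s['time_s'],s['grip_width'])
E
```

```text
7.0 30.17231993786718
```

View pics/k3.png

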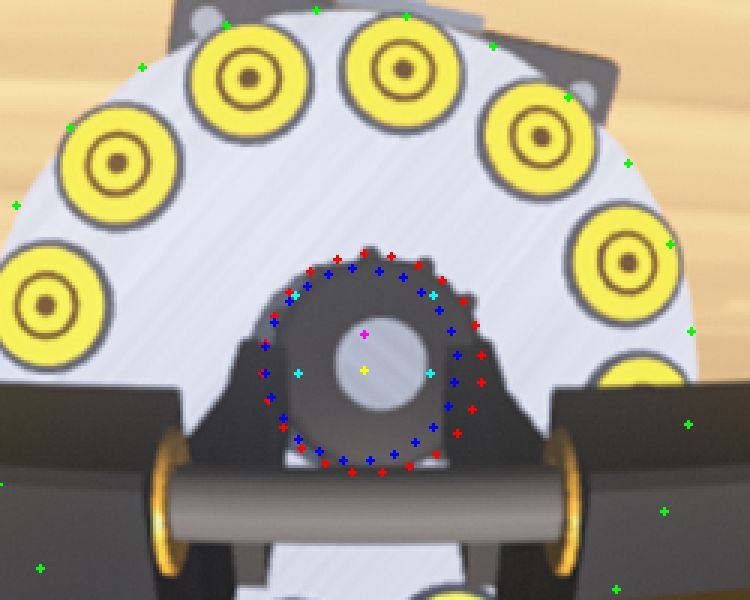

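```bash
python3 - <<'E'
from mv import *
c=r.read_camera("scene"); s,p,Q=pose(); M=Q.as_matrix()
im=cv2.resize(c["frame"][180:240,260:330],None,fx=10,fy=10,interpolation=cv2.INTER_CUBIC)
for P,col in((p,(255,0,255)),(p-18.7*M[:,0],(0,255,255)),(p+15*M[:,1],(0,255,0)),(p-15*M[:,1],(0,255,0)),(stand_pts(S,(0,0,100))[0],(0,0,255)),(stand_pts(S,(0,0,72))[0],(255,0,0))):
    u=((proj(c,P)[0]-[260,180]+.5)*10).astype(int); cv2.circle(im,tuple(int(a) for a in u),4,col,-1)
cv2.imwrite("pics/k4.png",im); print(s['time_s'],s['grip_width'],s['wrist_force'],s['wrist_torque'])
E
```

```text
7.05 30.220201210508765 [-0.53788134 -2.3557517   2.83777267] [-0.39363479  0.20677062 -0.02790475]
```

View pics/k4.png

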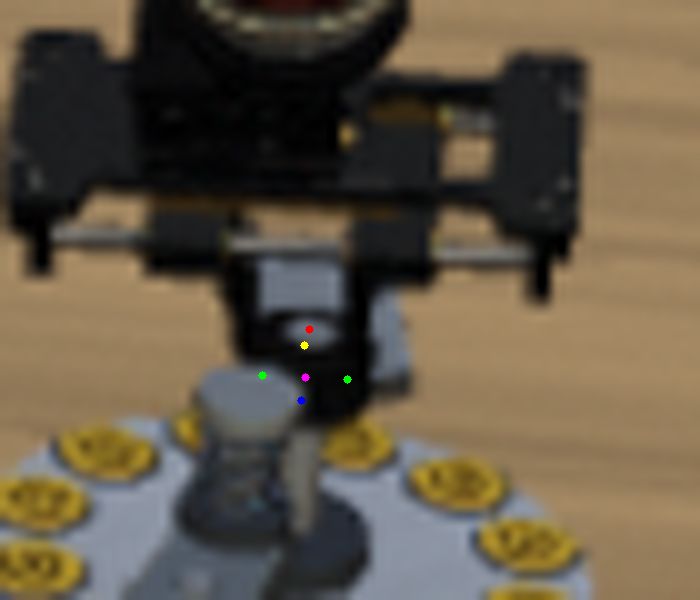

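Request:
carry_out(rows=[[[0,0,0,0,0],[0,0,0,0,0],[0,0,0,0,0.06],[0,0,0,0,0.13],[0,0,0,0,0.2],[0,0,0,0,0.27],[0,0,0,0,0.34],[0,0,0,0,0.4]]])

```text
time_s: 7.85
eef_pos: [520.0, -39.6, 170.6]
tool_rot: [0.125, 0.67, -0.119, 0.722]
wrist_force: [-6.0, 7.2, 12.2]
grip_width: 0.5
```

```bash
python3 - <<'E'
from mv import *
show(knob_tcp(),yd(-.2))
cv2.imwrite("pics/k5.png",r.read_camera("wrist")["frame"])
E
```

```text
t 7.85 p [520.  -39.6 170.6] q [-0.237 -0.078  1.889  0.014  1.256 -1.464] grip 0.5
x [ 0.075 -0.005 -0.997] y [0.339 0.94  0.021] F [-6.   7.2 12.2] T [1.26 0.85 0.18]
tilt 4.29
shift to [519.27733222 -40.42447371 166.89285458] [ 3.6 -1.1 -0.7]
roll -0.004 or 3.1376
```

View pics/k5.png

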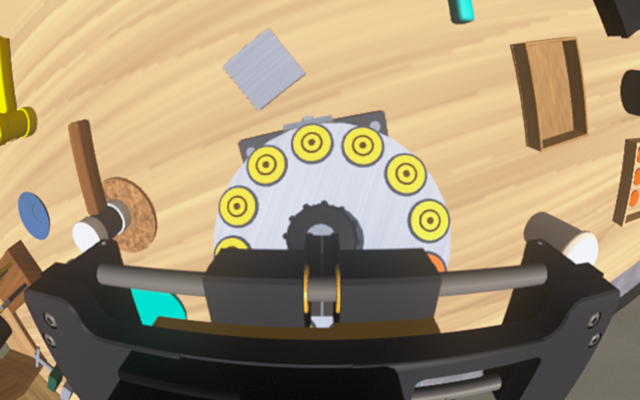

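```bash
python3 - <<'E'
from mv import *
c=r.read_camera("wrist"); s,p,Q=pose(); M=Q.as_matrix()
im=c["frame"].copy()
f=8; x0,y0=270,190
im=cv2.resize(im[y0:y0+70,x0:x0+100],None,fx=f,fy=f,interpolation=cv2.INTER_CUBIC)
def dots(P,col):
    for u in projw(c,P): cv2.circle(im,(int((u[0]-x0+.5)*f),int((u[1]-y0+.5)*f)),4,col,-1)
a=np.linspace(0,2*np.pi,25)
dots(stand_pts(S,np.c_[22*np.cos(a),22*np.sin(a),0*a+100]),(0,0,255))
for k in(0,-10,-20,-30): dots([p+k*M[:,0]+z*M[:,2] for z in(-9.5,9.5)],(255,0,255) if k==0 else (0,255-(-k)*4,255))
cv2.imwrite("pics/k6.png",im)
P=M.T@(c["cam_to_world"][:3,3]-p); print('cam in tool',P.round(1), M.T@c["cam_to_world"][:3,:3])
c=r.read_camera("scene")
im=cv2.resize(c["frame"][180:240,260:330],None,fx=10,fy=10,interpolation=cv2.INTER_CUBIC)
for k in(0,-10,-20,-30):
    u=((proj(c,p+k*M[:,0])[0]-[260,180]+.5)*10).astype(int); cv2.circle(im,tuple(int(a) for a in u),4,(255,0,255),-1)
cv2.imwrite("pics/k7.png",im)
E
```

```text
cam in tool [-191.2    0.6  -81.3] [[ 5.35836796e-04 -2.93426544e-01  9.55981473e-01]
 [ 9.99993608e-01 -3.22222798e-03 -1.54952856e-03]
 [ 3.53506305e-03  9.55976192e-01  2.93422942e-01]]
```

View pics/k6.png

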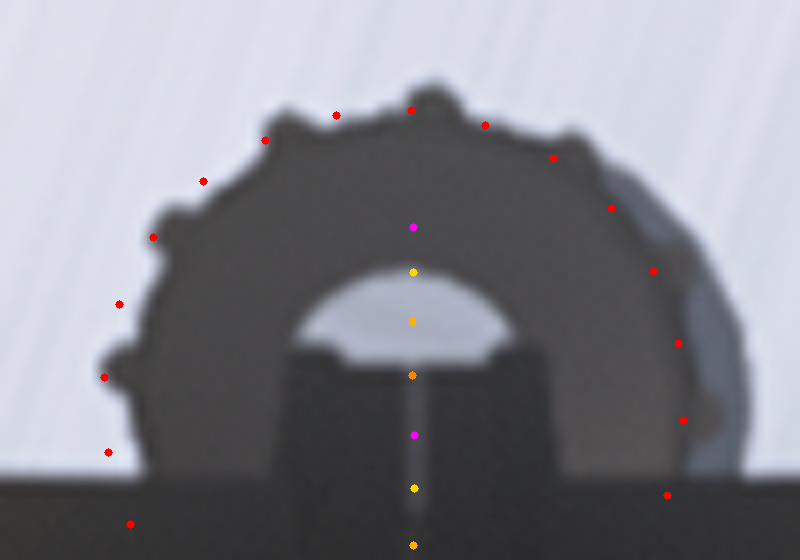

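View pics/k7.png

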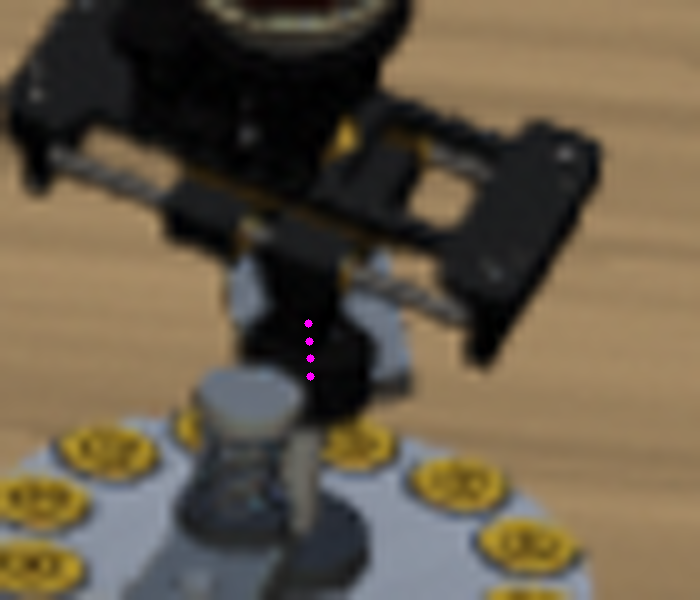

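Request:
carry_out(rows=[[[64,-15,0,0,0],[64,-15,0,0,-0.1],[64,-15,0,0,-0.22],[64,-15,0,0,-0.32],[64,-15,0,0,-0.42],[64,-15,0,0,-0.42],[64,-15,0,0,-0.42],[64,-10,0,0,-0.42]]], squeeze=35)

```text
time_s: 8.8
eef_pos: [519.8, -39.4, 180.9]
tool_rot: [-0.029, 0.679, 0.023, 0.733]
wrist_force: [0.8, 0.1, 0.1]
grip_width: 56.4
```

```bash
python3 - <<'E'
from mv import *
show(knob_tcp(),yd(.2))
cv2.imwrite("pics/k8.png",r.read_camera("wrist")["frame"][100:320,180:470].repeat(2,0).repeat(2,1))
E
```

```text
t 8.8 p [519.8 -39.4 180.9] q [-0.236 -0.088  1.879  0.014  1.276 -1.884] grip 56.4
x [ 0.076 -0.005 -0.997] y [-0.073  0.997 -0.01 ] F [0.8 0.1 0.1] T [-0.01  0.05 -0.01]
tilt 4.37
shift to [519.30070839 -40.42654217 166.89463095] [14.  -0.8 -1.6]
roll 0.0177 or -3.1239
```

View pics/k8.png

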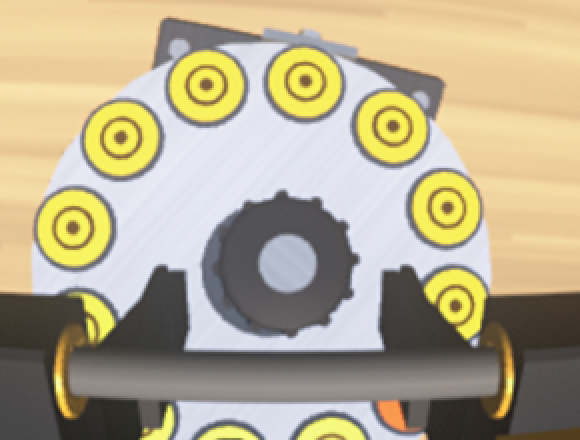

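Request:
carry_out(rows=[[[64,15,0,-1,0],[64,30,0,-2,0],[64,33,0,-2,0],[20,33,0,-2,0],[20,33,0,-2,0],[20,33,0,-2,0],[20,33,0,-2,0],[20,33,0,-2,0]]], squeeze=35)

```text
time_s: 9.65
eef_pos: [520.1, -39.7, 147.2]
tool_rot: [-0.029, 0.679, 0.023, 0.733]
wrist_force: [-0.3, 1.7, 1.7]
grip_width: 43.8
```

```bash
python3 - <<'E'
from mv import *
show(knob_tcp(),yd(-.22))
E
```

```text
t 9.65 p [520.1 -39.7 147.2] q [-0.237 -0.056  1.914  0.014  1.209 -1.886] grip 43.8
x [ 0.076 -0.005 -0.997] y [-0.073  0.997 -0.01 ] F [-0.3  1.7  1.7] T [-0.08 -0.01 -0.15]
tilt 4.34
shift to [519.29215165 -40.42498887 166.89397347] [-19.7  -0.9   0.7]
roll 0.4368 or -2.7048
```

Request:
carry_out(rows=[[[20,0,0,0,0.08],[20,0,0,0,0.16],[20,0,0,0,0.24],[20,0,0,0,0.32],[20,0,0,0,0.4],[20,0,0,0,0.47],[20,0,0,0,0.47],[20,0,0,0,0.47]]], squeeze=35)

```text
time_s: 10.45
eef_pos: [519.9, -38.6, 147.7]
tool_rot: [0.142, 0.667, -0.134, 0.719]
wrist_force: [-4.8, 3.7, 4.8]
grip_width: 43.9
```

```bash
python3 - <<'E'
from mv import *
show(knob_tcp(),yd(.22))
cv2.imwrite("pics/k9.png",r.read_camera("wrist")["frame"][100:320,180:470].repeat(2,0).repeat(2,1))
E
```

```text
t 10.45 p [519.9 -38.6 147.7] q [-0.236 -0.057  1.914  0.016  1.211 -1.418] grip 43.9
x [ 0.075 -0.003 -0.997] y [0.383 0.924 0.026] F [-4.8  3.7  4.8] T [1.41 0.37 0.53]
tilt 4.32
shift to [519.28676215 -40.39074655 166.89343469] [-19.2  -1.3   1.5]
roll -0.4695 or 2.672
```

View pics/k9.png

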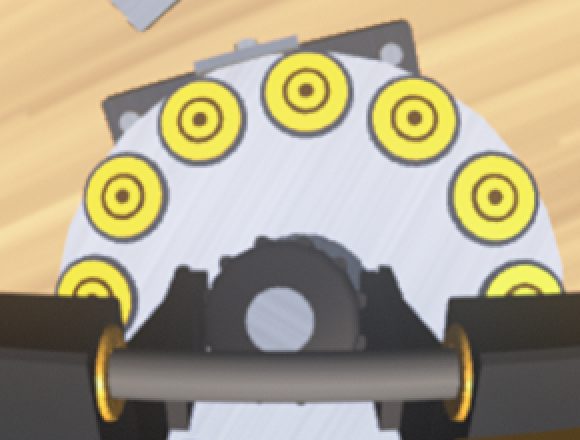

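```bash
cat >> h.py <<'E'
def wray(c,uv):
    d=np.array([uv[0]-c["cx"],uv[1]-c["cy"]]); rr=np.hypot(*d); th=rr/c["fx"]; T=c["cam_to_world"]
    v=np.r_[d/rr*np.sin(th),np.cos(th)]; return T[:3,3],T[:3,:3]@v
def plate_xy(S,o,d,zp=10):
    Rp=R.from_euler('z',S[2]).as_matrix()@np.array([[.8660254,0,-.5],[0,1,0],[.5,0,.8660254]]); o2=Rp.T@(o-[S[0],S[1],105]); d2=Rp.T@d
    return o2+d2*(zp-o2[2])/d2[2]
def yellow(frame):
    hsv=cv2.cvtColor(frame,cv2.COLOR_BGR2HSV); return hsv
E
cat > ang.py <<'E'
from mv import *
def ang(pts):
    c=r.read_camera("wrist")
    for u in pts:
        o,d=wray(c,u); P=plate_xy(S,o,d); a=np.degrees(np.arctan2(P[1],P[0])); print(P.round(1),'r',np.hypot(P[0],P[1]).round(1),'ang',a.round(1),'frac',(((a+15)%30)-15).round(1))
E
python3 - <<'E'
from ang import *
ang([(180+x/2,100+y/2) for x,y in((200,120),(306,90),(415,118),(495,197),(123,196))])
E
```

```text
[-89. -24.  10.] r 92.1 ang -164.9 frac -14.9
[-90.2  24.1  10. ] r 93.3 ang 165.0 frac -15.0
[-66.5  66.5  10. ] r 94.1 ang 135.0 frac -15.0
[-25.4  90.9  10. ] r 94.4 ang 105.6 frac -14.4
[-64.5 -65.   10. ] r 91.5 ang -134.8 frac -14.8
```

Request:
carry_out(rows=[[[20,0,0,0,0],[20,0,0,0,0.04],[20,0,0,0,0.08],[20,0,0,0,0.12],[20,0,0,0,0.12],[64,0,0,0,0.12],[64,0,0,0,0.0],[64,0,0,0,-0.12]]], squeeze=50)

```text
time_s: 11.35
eef_pos: [520.1, -39.2, 147.7]
tool_rot: [0.096, 0.674, -0.092, 0.727]
wrist_force: [0.5, 0.3, -0.3]
grip_width: 59.4
```

```bash
python3 - <<'E'
from ang import *
show(knob_tcp(),yd(.3))
cv2.imwrite("pics/k10.png",r.read_camera("wrist")["frame"][100:320,180:470].repeat(2,0).repeat(2,1))
E
```

```text
t 11.35 p [520.1 -39.2 147.7] q [-0.236 -0.057  1.914  0.015  1.21  -1.544] grip 59.4
x [ 0.076 -0.004 -0.997] y [0.264 0.964 0.016] F [ 0.5  0.3 -0.3] T [ 0.02  0.01 -0.01]
tilt 4.35
shift to [519.29617486 -40.41364426 166.89422811] [-19.2  -1.    1. ]
roll -0.4233 or 2.7183
```

View pics/k10.png

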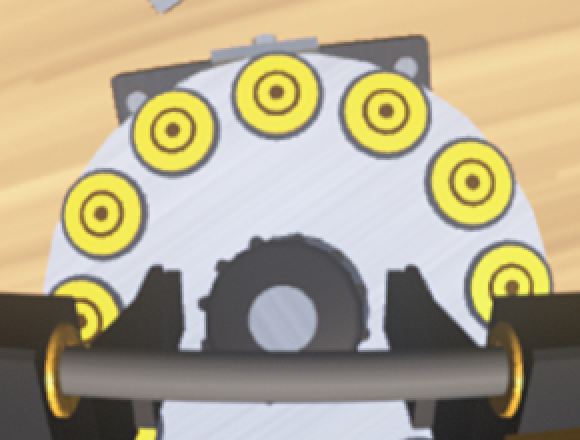

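```bash
python3 - <<'E'
from mv import *
cv2.imwrite("pics/k11.png",cv2.resize(r.read_camera("scene")["frame"][190:290,230:350],None,fx=6,fy=6))
E
```

```text
(no output)
```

View pics/k11.png

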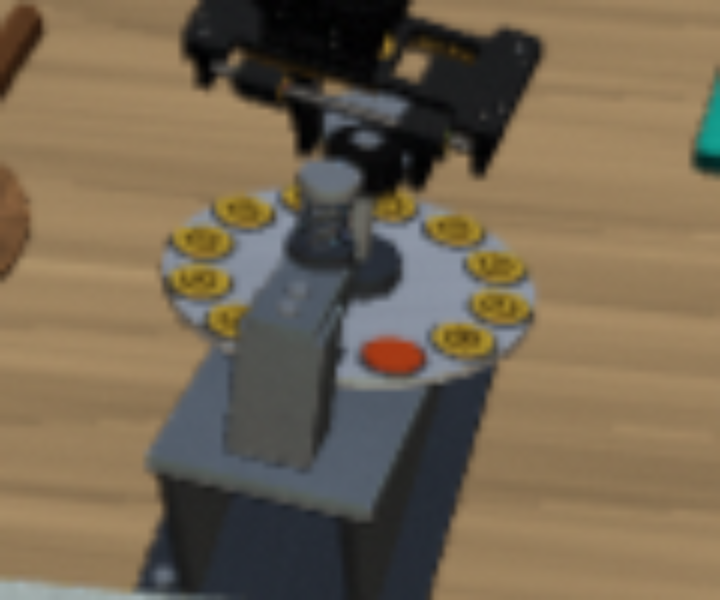

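Request:
carry_out(rows=[[[60,0,0,0,-0.12],[60,0,0,0,-0.25],[60,0,0,0,-0.37],[50,0,-1,0,-0.42],[20,0,-1,0,-0.42],[20,0,-1,0,-0.42],[20,0,-1,0,-0.42],[20,0,-1,0,-0.42]]], squeeze=50)

```text
time_s: 12.25
eef_pos: [519.7, -39.9, 147.5]
tool_rot: [-0.055, 0.678, 0.049, 0.731]
wrist_force: [0.1, 2.7, 0.1]
grip_width: 44.1
```

Request:
carry_out(rows=[[[20,0,0,0,0.1],[20,0,0,0,0.2],[20,0,0,0,0.3],[20,0,0,0,0.4],[20,0,0,0,0.5],[20,0,0,0,0.6],[20,0,0,0,0.66],[20,0,0,0,0.66]]], squeeze=50)

```text
time_s: 13.05
eef_pos: [518.8, -37.7, 148.4]
tool_rot: [0.186, 0.658, -0.173, 0.709]
wrist_force: [-8.8, 6.0, 10.7]
grip_width: 43.6
```

```bash
python3 - <<'E'
from ang import *
show(knob_tcp(),yd(0))
cv2.imwrite("pics/k12.png",r.read_camera("wrist")["frame"][100:320,180:470].repeat(2,0).repeat(2,1))
E
```

```text
t 13.05 p [518.8 -37.7 148.4] q [-0.237 -0.059  1.914  0.019  1.215 -1.3  ] grip 43.6
x [ 0.074  0.    -0.997] y [0.49  0.871 0.037] F [-8.8  6.  10.7] T [2.42 0.77 0.73]
tilt 4.22
shift to [519.25575594 -40.32851737 166.89104356] [-18.4  -1.4   2.9]
roll -0.3707 or 2.7709
```

View pics/k12.png

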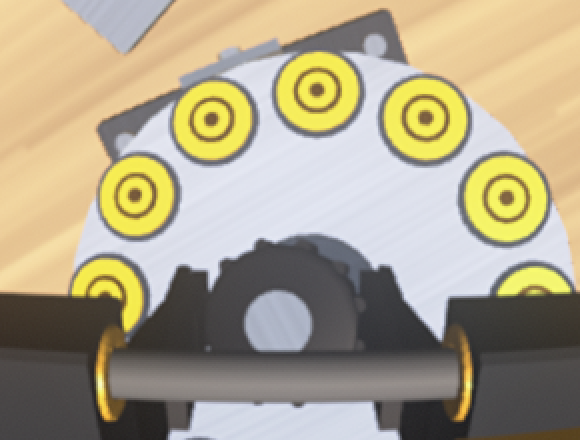

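```bash
python3 - <<'E'
from ang import *
ang([(180+x/2,100+y/2) for x,y in((211,120),(317,90),(425,118),(506,197),(136,196))])
E
```

```text
[-91.4 -13.5  10. ] r 92.4 ang -171.6 frac 8.4
[-86.6  34.6  10. ] r 93.3 ang 158.2 frac 8.2
[-58.3  73.4  10. ] r 93.7 ang 128.5 frac 8.5
[-14.9  93.2  10. ] r 94.4 ang 99.1 frac 9.1
[-71.5 -56.8  10. ] r 91.3 ang -141.6 frac 8.4
```

Request:
carry_out(rows=[[[64,0,0,0,0],[64,0,0,0,0],[64,0,0,0,-0.03],[64,0,0,0,-0.06],[64,-30,0,0,-0.06],[64,-70,0,0,-0.06],[64,-110,-20,0,-0.1],[64,-130,-60,-10,-0.14]]])

```text
time_s: 13.95
eef_pos: [473.2, -85.5, 279.4]
tool_rot: [0.133, 0.667, -0.124, 0.722]
wrist_force: [0.4, -2.2, 1.0]
grip_width: 64.3
```

```bash
python3 - <<'E'
from mv import *
show([427,-312,200],[.30,.954,0])
c=r.read_camera("top")
cv2.imwrite("pics/k13.png",cv2.resize(c["frame"][110:260,290:490],None,fx=4,fy=4,interpolation=cv2.INTER_CUBIC))
c=r.read_camera("scene")
cv2.imwrite("pics/k13s.png",cv2.resize(c["frame"][190:290,230:350],None,fx=6,fy=6,interpolation=cv2.INTER_CUBIC))
E
```

```text
t 13.95 p [473.2 -85.5 279.4] q [-0.364 -0.25   1.837  0.027  1.48  -1.569] grip 64.3
x [ 0.079 -0.002 -0.997] y [0.358 0.933 0.027] F [ 0.4 -2.2  1. ] T [-0.06  0.03  0.01]
tilt 4.55
shift to [427, -312, 200] [  75.8 -230.1   32.3]
roll -0.0631 or 3.0785
```

View pics/k13.png

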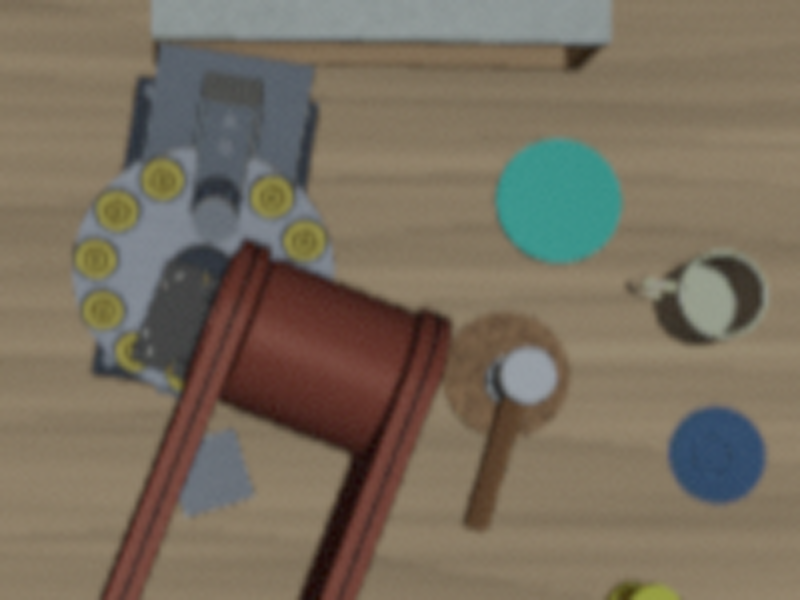

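View pics/k13s.png

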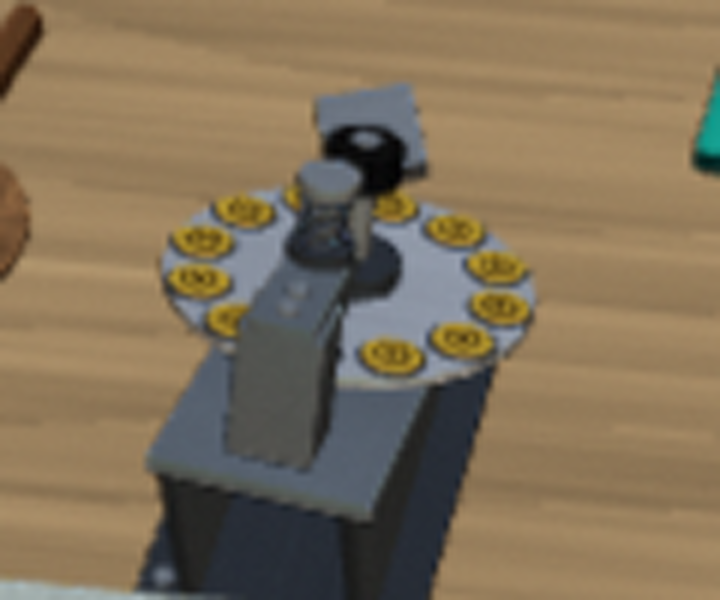

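```bash
python3 - <<'E'
from mv import *
show([430.6,-312,105],[.30,.954,0])
E
```

```text
t 14.05 p [471.2 -88.6 279.3] q [-0.37  -0.254  1.84   0.025  1.48  -1.569] grip 64.1
x [ 0.079 -0.004 -0.997] y [0.364 0.931 0.025] F [-0.   0.5 -0.2] T [-0.06  0.01 -0.01]
tilt 4.54
shift to [430.6, -312, 105] [ 171.5 -227.1   30.7]
roll -0.0694 or 3.0722
```

Request:
carry_out(rows=[[[64,10,-45,5,0],[64,20,-92,10,-0.03],[64,35,-138,15,-0.07],[64,60,-180,20,-0.07],[64,95,-210,26,-0.07],[64,135,-227,31,-0.07],[64,171,-227,31,-0.07],[64,171,-227,31,-0.07]]])

```text
time_s: 14.85
eef_pos: [427.2, -308.7, 98.7]
tool_rot: [0.113, 0.674, -0.102, 0.723]
wrist_force: [-0.2, 0.3, -0.1]
grip_width: 64.2
```

```bash
python3 - <<'E'
from mv import *
show([430.6,-312,0],[.30,.954,0])
c=r.read_camera("wrist"); cv2.imwrite("pics/m1.png",c["frame"])
s,p,Q=pose(); M=Q.as_matrix()
for k in(0,-27,-46): print(k,projw(c,p+k*M[:,0]).round(1))
E
```

```text
t 14.85 p [ 427.2 -308.7   98.7] q [-0.814  0.032  1.924  0.06   1.141 -2.104] grip 64.2
x [ 0.071  0.005 -0.997] y [0.299 0.954 0.025] F [-0.2  0.3 -0.1] T [ 0.02  0.06 -0.  ]
tilt 4.06
shift to [430.6, -312, 0] [98.7 -4.6 -2.3]
roll -0.0007 or 3.1409
0 [[320.5 236.2]]
-27 [[320.4 254.8]]
-46 [[320.3 271.1]]
```

View pics/m1.png

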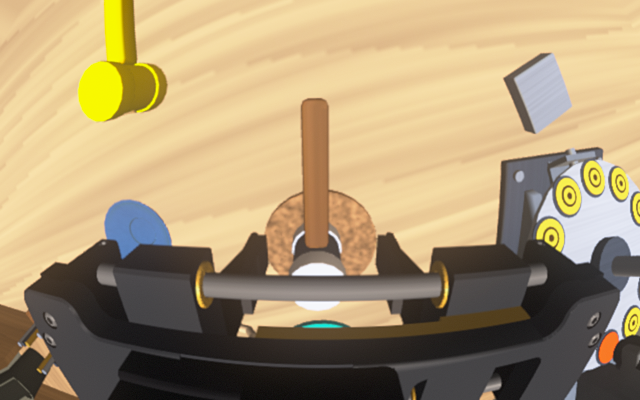

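```bash
python3 - <<'E'
from mv import *
c=r.read_camera("wrist")
def az(u,z):
    o,d=wray(c,u); return o+d*(z-o[2])/d[2]
print('end',az((315,101),62)); print('head',az((317,288),88)); print('start?',az((317,247),62)); print('mat bottoms',az((320.5,191),8))
s,p,Q=pose()
E
```

```text
end [ 348.79583269 -288.72540072   62.        ]
head [ 484.00403981 -330.40957282   88.        ]
start? [ 461.90545606 -323.07377736   62.        ]
mat bottoms [ 434.14311177 -310.20683784    8.        ]
```

Request:
carry_out(rows=[[[64,30,-3,0,0],[64,65,-5,0,0],[60,90,-6,0,0],[50,97,-6,0,0],[5,97,-6,0,0],[5,97,-6,0,0],[5,97,-6,0,0],[5,97,-6,0,0]]], squeeze=55)

```text
time_s: 15.75
eef_pos: [437.2, -318.1, 9.8]
tool_rot: [0.109, 0.671, -0.104, 0.726]
wrist_force: [-0.9, 0.5, -0.1]
grip_width: 28.1
```

```bash
python3 - <<'E'
from mv import *
show([432.3,-313.5,2],[.298,.956,0])
c=r.read_camera("wrist"); cv2.imwrite("pics/m2.png",c["frame"])
E
```

```text
t 15.75 p [ 437.2 -318.1    9.8] q [-0.813  0.183  1.951  0.067  0.951 -2.118] grip 28.1
x [ 0.079 -0.004 -0.997] y [0.297 0.955 0.019] F [-0.9  0.5 -0.1] T [ 0.05  0.05 -0.03]
tilt 4.55
shift to [432.3, -313.5, 2] [ 7.3  2.8 -6.6]
roll -0.0014 or 3.1402
```

View pics/m2.png

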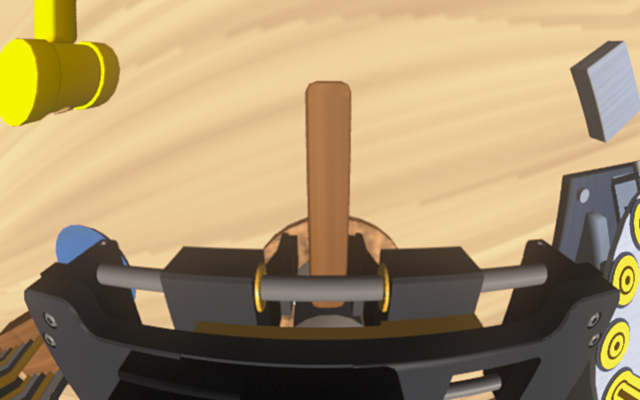

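Request:
carry_out(rows=[[[28,4,2,-4,0],[28,7,2,-6,0],[26,7,2,-6,0],[5,7,2,-6,0],[5,7,2,-6,0],[5,7,2,-6,0],[5,7,2,-6,0],[5,7,2,-6,0]]], squeeze=55)

```text
time_s: 16.6
eef_pos: [432.3, -314.2, 2.0]
tool_rot: [0.109, 0.671, -0.104, 0.726]
wrist_force: [-0.6, -0.4, -0.9]
grip_width: 19.7
```

```bash
python3 - <<'E'
from mv import *
show([432.3,-313.5,2],[.298,.956,0])
c=r.read_camera("scene"); cv2.imwrite("pics/m3.png",cv2.resize(c["frame"][130:270,150:330],None,fx=4,fy=4,interpolation=cv2.INTER_CUBIC))
E
```

```text
t 16.6 p [ 432.3 -314.2    2. ] q [-0.815  0.183  1.968  0.068  0.934 -2.121] grip 19.7
x [ 0.079 -0.004 -0.997] y [0.298 0.954 0.02 ] F [-0.6 -0.4 -0.9] T [-0.07  0.19 -0.06]
tilt 4.52
shift to [432.3, -313.5, 2] [-0.   0.7 -0.2]
roll -0.0016 or 3.14
```

View pics/m3.png

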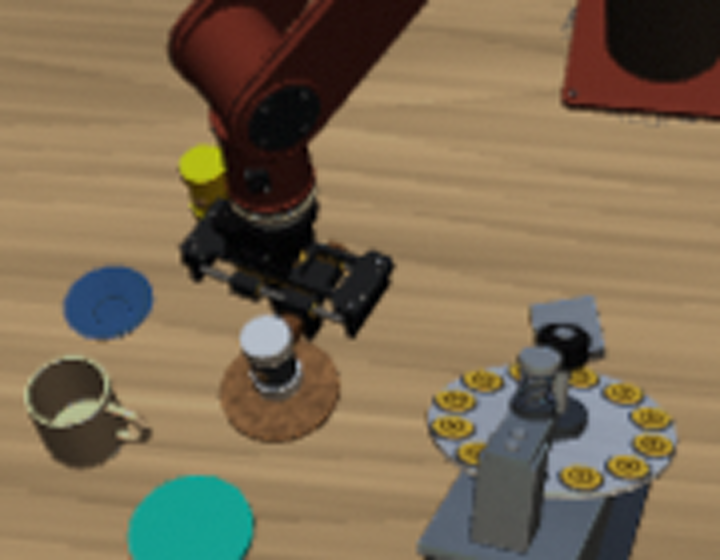

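```bash
cat > mal.py <<'E'
from mv import *
Qg=R.from_quat([0.109,0.671,-0.104,0.726]); pg=np.array([432.3,-314.2,2.0])
M=np.array([[.079,-.004,-.997],[.298,.954,.02]]); 
Rm0=R.from_euler('z',-.302); om0=np.array([482.6,-330.4,8.0])
def mallet(p,Q):  # mallet pose from tool pose
    D=Q*Qg.inv(); return p+D.apply(om0-pg), D*Rm0
axis=lambda: R.from_euler('z',S[2]).apply([-.5,0,.8660254])
Rp=R.from_matrix(R.from_euler('z',S[2]).as_matrix()@np.array([[.8660254,0,-.5],[0,1,0],[.5,0,.8660254]]))
Qt=Rp*Rm0.inv()*Qg   # tool rot for square strike
def tool_for(om): # tcp for mallet origin om at Qt
    return om+(Rp*Rm0.inv()).apply(pg-om0)
def mshow():
    s,p,Q=pose(); o,Rm=mallet(p,Q); z=Rm.apply([0,0,1]); x=Rm.apply([1,0,0])
    print('mallet o',o.round(1),'z',z.round(3),'x',x.round(3),'off-square deg',np.degrees(np.arccos(z@axis())).round(2))
    e=Rp.inv().apply(z); print('mallet z in plate frame (x\',y\')',e.round(3),' x in plate',Rp.inv().apply(x).round(3))
E
python3 - <<'E'
from mal import *
show(); mshow(); print('Qt x',Qt.apply([1,0,0]).round(3),'y',Qt.apply([0,1,0]).round(3))
cap=stand_pts(S,(92,0,124))[0]; print('cap',cap, 'tcp at cap contact',tool_for(cap))
show([700,-150,330],yd(0))
E
```

```text
t 16.65 p [ 432.3 -314.2    2. ] q [-0.814  0.183  1.968  0.068  0.934 -2.121] grip 19.5
x [ 0.079 -0.004 -0.997] y [0.297 0.955 0.02 ] F [-1.2 -0.2 -0.9] T [-0.07  0.2  -0.  ]
tilt 4.52
mallet o [ 482.6 -330.4    8. ] z [-0.001 -0.001  1.   ] x [ 0.955 -0.298  0.001] off-square deg 29.96
mallet z in plate frame (x',y') [ 0.499 -0.001  0.866]  x in plate [ 0.855 -0.158 -0.493]
Qt x [ 0.561 -0.062 -0.825] y [0.134 0.991 0.016]
cap [581.39191262 -49.5328194  258.3871496 ] tcp at cap contact [539.14332004 -42.90386622 226.77001178]
t 16.65 p [ 432.3 -314.2    2. ] q [-0.814  0.183  1.968  0.068  0.934 -2.121] grip 19.5
x [ 0.079 -0.004 -0.997] y [0.297 0.955 0.02 ] F [-1.2 -0.2 -0.9] T [-0.07  0.2  -0.  ]
tilt 4.52
shift to [700, -150, 330] [-306.6  242.9  230.8]
roll -0.1594 or 2.9822
```

```bash
cat > s2.py <<'E'
from srch import ik,t
from sim import *
w=620
for r0,z0 in((840,420),(700,420)):
  for a in(10,20,25,30,40):
    q,c=ik(r0,z0,np.pi-np.radians(4.5)); L=[]
    for i in range(11):
        q=call(q,(400*np.cos(np.radians(a)),400*np.sin(np.radians(a))),w); p=fk(v,*q); L.append((round(t(q),1),int(p[0]),int(p[1])))
    print(r0,a,L)
E
sed -i 's/^for T0/if __name__=="__main__":\n  pass\nfor T0/; ' srch.py; sed -i 's/for T0 in (0,15,30)/for T0 in ()/' srch.py; python3 s2.py
python3 - <<'E'
import sys; sys.path.insert(0,'.')
from h import *
import pickle
D=pickle.load(open('d.pkl','rb'))
print(atz(D['top'],(335,125),100),atz(D['top'],(440,70),100),atz(D['top'],(360,90),150))
E
```

```text
[-6.4000e-01  3.1641e+02  4.1158e+02  5.5077e+02  1.0000e-01  3.7569e+02
  7.9000e+01] [-0.1 -0.3  0.1  0.3  0.   0.  -0.   0.1  0.  -0.1 -0.   0.1  0.1 -0. ]
840 10 [(np.float64(7.1), 903, 370), (np.float64(9.8), 943, 325), (np.float64(12.6), 977, 289), (np.float64(15.4), 1006, 260), (np.float64(18.2), 1033, 237), (np.float64(20.9), 1057, 220), (np.float64(23.7), 1079, 207), (np.float64(26.4), 1099, 198), (np.float64(29.1), 1118, 192), (np.float64(31.7), 1135, 188), (np.float64(34.3), 1151, 187)]
840 20 [(np.float64(7.1), 886, 402), (np.float64(9.8), 915, 383), (np.float64(12.5), 942, 368), (np.float64(15.2), 967, 356), (np.float64(18.0), 991, 348), (np.float64(20.8), 1013, 343), (np.float64(23.6), 1034, 340), (np.float64(26.4), 1054, 339), (np.float64(29.2), 1074, 339), (np.float64(31.9), 1092, 341), (np.float64(34.6), 1109, 345)]
840 25 [(np.float64(7.1), 878, 418), (np.float64(9.7), 900, 411), (np.float64(12.4), 922, 406), (np.float64(15.1), 943, 403), (np.float64(17.9), 964, 401), (np.float64(20.7), 984, 401), (np.float64(23.5), 1004, 403), (np.float64(26.3), 1023, 406), (np.flo
[... 1888 characters left out ...]
oat64(14.8), 899, 474), (np.float64(17.5), 919, 474), (np.float64(20.2), 939, 475), (np.float64(23.0), 959, 477), (np.float64(25.8), 978, 481), (np.float64(28.6), 997, 485), (np.float64(31.4), 1015, 491), (np.float64(34.2), 1032, 497)]
700 40 [(np.float64(6.9), 808, 521), (np.float64(9.4), 814, 536), (np.float64(11.9), 823, 549), (np.float64(14.4), 833, 561), (np.float64(17.0), 844, 571), (np.float64(19.6), 857, 581), (np.float64(22.3), 871, 590), (np.float64(25.0), 885, 599), (np.float64(27.7), 900, 608), (np.float64(30.4), 916, 617), (np.float64(33.2), 931, 627)]
[746.7470273  -28.20147158 100.        ] [ 948.31280526 -395.96849364  100.        ] [ 855.19683954 -110.3541071   150.        ]
```

Request:
carry_out(rows=[[[5,-40,0,0,0],[5,-85,0,0,0],[5,-130,5,5,-0.02],[5,-175,18,18,-0.05],[5,-208,42,42,-0.08],[5,-235,70,70,-0.11],[5,-258,100,100,-0.14],[5,-280,130,130,-0.16]]], squeeze=55)

```text
time_s: 17.45
eef_pos: [573.5, -226.7, 294.4]
tool_rot: [0.051, 0.677, -0.05, 0.733]
wrist_force: [0.5, -0.6, -3.4]
grip_width: 19.6
```

```bash
python3 - <<'E'
from mal import *
mshow(); show([835,-92,420],Qt.apply([0,1,0]))
c=r.read_camera("scene"); cv2.imwrite("pics/m4.png",cv2.resize(c["frame"][100:270,150:350],None,fx=4,fy=4,interpolation=cv2.INTER_CUBIC))
E
```

```text
mallet o [ 625.7 -234.7  300.6] z [-0.001  0.011  1.   ] x [ 0.99  -0.142  0.002] off-square deg 29.87
mallet z in plate frame (x',y') [0.498 0.011 0.867]  x in plate [ 0.867  0.002 -0.498]
t 17.45 p [ 573.5 -226.7  294.4] q [-0.526  0.089  1.49   0.036  1.492 -1.956] grip 19.6
x [ 0.078 -0.004 -0.997] y [0.141 0.99  0.007] F [ 0.5 -0.6 -3.4] T [-0.05  0.18 -0.04]
tilt 4.5
shift to [835, -92, 420] [-105.2  171.3  248.8]
roll -0.0068 or 3.1348
```

View pics/m4.png

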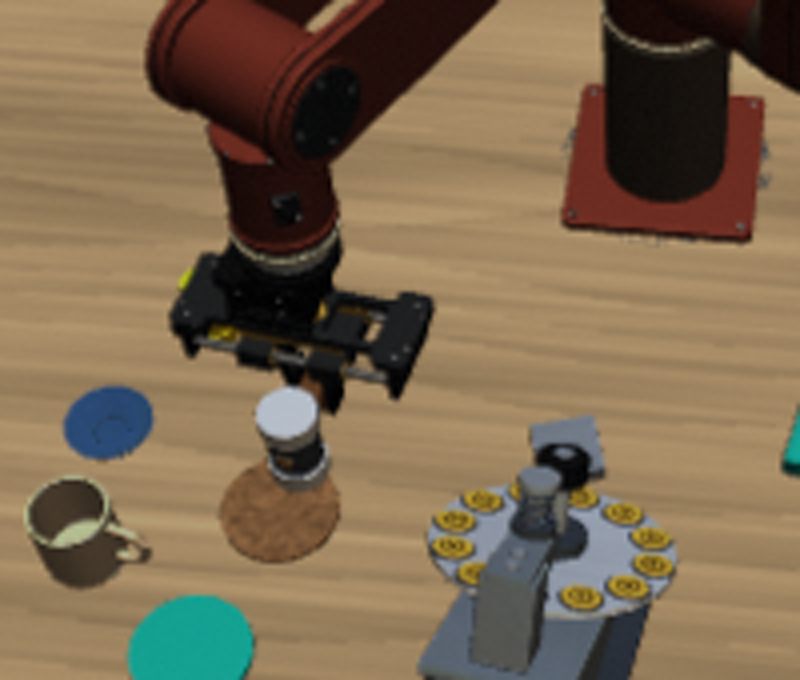

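Request:
carry_out(rows=[[[5,-20,24,34,0],[5,-38,50,70,0],[5,-55,76,106,0],[5,-70,102,142,0],[5,-85,128,178,0],[5,-96,152,214,0],[5,-105,172,252,0],[5,-125,172,297,0]]])

```text
time_s: 18.3
eef_pos: [854.1, -89.6, 432.0]
tool_rot: [0.049, 0.67, -0.046, 0.74]
wrist_force: [1.9, -0.2, -3.1]
grip_width: 19.4
```

```bash
python3 - <<'E'
from mal import *
mshow(); show([835,-92,420],Qt.apply([0,1,0]))
E
```

```text
mallet o [906.3 -97.1 439.2] z [-0.021  0.012  1.   ] x [ 0.991 -0.134  0.023] off-square deg 28.7
mallet z in plate frame (x',y') [0.48  0.008 0.877]  x in plate [ 0.877  0.009 -0.48 ]
t 18.3 p [854.1 -89.6 432. ] q [-0.203  0.882  0.166  0.018  1.996 -1.631] grip 19.4
x [ 0.099 -0.003 -0.995] y [0.134 0.991 0.01 ] F [ 1.9 -0.2 -3.1] T [-0.03  0.14 -0.02]
tilt 5.67
shift to [835, -92, 420] [ 10.1  -5.1 -19.7]
roll 0.0006 or -3.141
```

Request:
carry_out(rows=[[[5,-16,0,47,0],[5,-32,0,95,0],[5,-49,0,142,0],[5,-65,0,190,0],[5,-81,0,237,0],[5,-98,0,285,0],[5,-114,0,332,0],[5,-130,0,380,0]]])

```text
time_s: 19.1
eef_pos: [882.4, -98.5, 420.3]
tool_rot: [0.048, 0.653, -0.047, 0.754]
wrist_force: [-1.3, -0.2, -2.8]
grip_width: 19.4
```

Request:
carry_out(rows=[[[5,-14,0,48,0],[5,-28,0,96,0],[5,-42,0,144,0],[5,-56,0,192,0],[5,-70,0,240,0],[5,-84,0,288,0],[5,-98,0,336,0],[5,-112,0,384,0]]])

```text
time_s: 19.9
eef_pos: [905.7, -105.7, 408.9]
tool_rot: [0.047, 0.636, -0.048, 0.769]
wrist_force: [-0.6, -0.5, -3.6]
grip_width: 19.4
```

```bash
python3 - <<'E'
from mal import *
mshow(); show([835,-92,420],Qt.apply([0,1,0]))
E
```

```text
mallet o [ 957.  -113.2  420.7] z [-0.109  0.022  0.994] x [ 0.985 -0.134  0.111] off-square deg 23.61
mallet z in plate frame (x',y') [0.4   0.006 0.916]  x in plate [ 0.916  0.008 -0.4  ]
t 19.9 p [ 905.7 -105.7  408.9] q [-0.213  0.962  0.089  0.028  1.904 -1.637] grip 19.4
x [ 0.186 -0.013 -0.982] y [0.134 0.991 0.012] F [-0.6 -0.5 -3.6] T [0.05 0.36 0.03]
tilt 10.76
shift to [835, -92, 420] [-24.3   4.2 -68.6]
roll 0.001 or -3.1406
```

Request:
carry_out(rows=[[[5,-9,0,50,0],[5,-18,0,100,0],[5,-27,0,150,0],[5,-36,0,200,0],[5,-45,0,250,0],[5,-54,0,300,0],[5,-63,0,350,0],[5,-72,0,400,0]]])

```text
time_s: 20.7
eef_pos: [933.4, -112.6, 389.9]
tool_rot: [0.046, 0.618, -0.049, 0.783]
wrist_force: [0.3, -0.3, -2.6]
grip_width: 19.8
```

Request:
carry_out(rows=[[[5,-7,0,50,0],[5,-14,0,100,0],[5,-21,0,150,0],[5,-28,0,200,0],[5,-35,0,250,0],[5,-42,0,300,0],[5,-49,0,350,0],[5,-56,0,400,0]]])

```text
time_s: 21.5
eef_pos: [958.0, -118.4, 377.0]
tool_rot: [0.045, 0.6, -0.049, 0.797]
wrist_force: [-0.0, -0.0, -2.5]
grip_width: 19.5
```

Request:
carry_out(rows=[[[5,-5,0,50,0],[5,-10,0,100,0],[5,-15,0,150,0],[5,-20,0,200,0],[5,-25,0,250,0],[5,-30,0,300,0],[5,-35,0,350,0],[5,-40,0,400,0]]])

```text
time_s: 22.3
eef_pos: [980.2, -123.5, 369.2]
tool_rot: [0.044, 0.582, -0.05, 0.811]
wrist_force: [0.2, -0.2, -2.9]
grip_width: 19.7
```

Request:
carry_out(rows=[[[5,-2,0,50,0],[5,-5,0,100,0],[5,-7,0,150,0],[5,-10,0,200,0],[5,-12,0,250,0],[5,-15,0,300,0],[5,-17,0,350,0],[5,-20,0,400,0]]])

```text
time_s: 23.1
eef_pos: [1001.3, -128.1, 363.8]
tool_rot: [0.043, 0.563, -0.051, 0.824]
wrist_force: [-0.6, 0.1, -3.5]
grip_width: 19.9
```

```bash
python3 - <<'E'
from mal import *
mshow(); show([835,-92,420],Qt.apply([0,1,0]))
E
```

```text
mallet o [1049.6 -135.2  385. ] z [-0.288  0.044  0.956] x [ 0.947 -0.132  0.292] off-square deg 13.04
mallet z in plate frame (x',y') [0.226 0.003 0.974]  x in plate [ 0.974  0.006 -0.226]
t 23.1 p [1001.3 -128.1  363.8] q [-0.222  1.037  0.089  0.045  1.646 -1.644] grip 19.9
x [ 0.362 -0.036 -0.932] y [0.133 0.991 0.014] F [-0.6  0.1 -3.5] T [0.09 0.58 0.01]
tilt 21.32
shift to [835, -92, 420] [-113.8   14.4 -137.7]
roll 0.0015 or -3.1401
```

Request:
carry_out(rows=[[[5,-1,0,50,0],[5,-2,0,100,0],[5,-3,0,150,0],[5,-4,0,200,0],[5,-5,0,250,0],[5,-6,0,300,0],[5,-7,0,350,0],[5,-8,0,400,0]]])

```text
time_s: 23.9
eef_pos: [1019.7, -131.9, 364.3]
tool_rot: [0.042, 0.543, -0.052, 0.837]
wrist_force: [0.7, -0.2, -3.4]
grip_width: 19.5
```

Request:
carry_out(rows=[[[5,1,0,50,0],[5,2,0,100,0],[5,3,0,150,0],[5,4,0,200,0],[5,5,0,250,0],[5,6,0,300,0],[5,7,0,350,0],[5,8,0,400,0]]])

```text
time_s: 24.7
eef_pos: [1036.8, -135.4, 367.8]
tool_rot: [0.041, 0.523, -0.053, 0.849]
wrist_force: [0.1, -0.2, -3.2]
grip_width: 19.6
```

Request:
carry_out(rows=[[[5,3,0,50,0],[5,6,0,100,0],[5,9,0,150,0],[5,12,0,200,0],[5,15,0,250,0],[5,18,0,300,0],[5,21,0,350,0],[5,24,0,400,0]]])

```text
time_s: 25.5
eef_pos: [1052.8, -138.5, 373.8]
tool_rot: [0.04, 0.503, -0.054, 0.861]
wrist_force: [-0.0, -0.1, -3.6]
grip_width: 19.7
```

Request:
carry_out(rows=[[[5,5,0,50,0],[5,10,0,100,0],[5,15,0,150,0],[5,20,0,200,0],[5,25,0,250,0],[5,30,0,300,0],[5,35,0,350,0],[5,40,0,400,0]]])

```text
time_s: 26.3
eef_pos: [1067.6, -141.2, 381.9]
tool_rot: [0.039, 0.483, -0.055, 0.873]
wrist_force: [0.3, 0.1, -2.7]
grip_width: 19.6
```

```bash
python3 - <<'E'
from mal import *
mshow(); show([835,-92,420],Qt.apply([0,1,0]))
c=r.read_camera("scene"); cv2.imwrite("pics/m5.png",cv2.resize(c["frame"][150:350,170:370],None,fx=4,fy=4,interpolation=cv2.INTER_CUBIC)[:600])
s,p,Q=pose(); o,Rm=mallet(p,Q)
a=np.linspace(0,2*np.pi,13)
print(((proj(c,[o,o+Rm.apply([0,0,80]),o+Rm.apply([-140,0,40])])-[170,150])*4).round())
E
```

```text
mallet o [1111.1 -147.9  411.7] z [-0.459  0.067  0.886] x [ 0.877 -0.124  0.464] off-square deg 2.35
mallet z in plate frame (x',y') [0.041 0.001 0.999]  x in plate [ 0.999  0.003 -0.041]
t 26.3 p [1067.6 -141.2  381.9] q [-0.226  1.052  0.089  0.062  1.445 -1.649] grip 19.6
x [ 0.527 -0.058 -0.848] y [0.133 0.991 0.015] F [ 0.3  0.1 -2.7] T [0.12 0.73 0.01]
tilt 32.01
shift to [835, -92, 420] [-157.8   18.5 -181. ]
roll 0.0018 or -3.1398
[[169. 842.]
 [171. 746.]
 [252. 647.]]
```

View pics/m5.png

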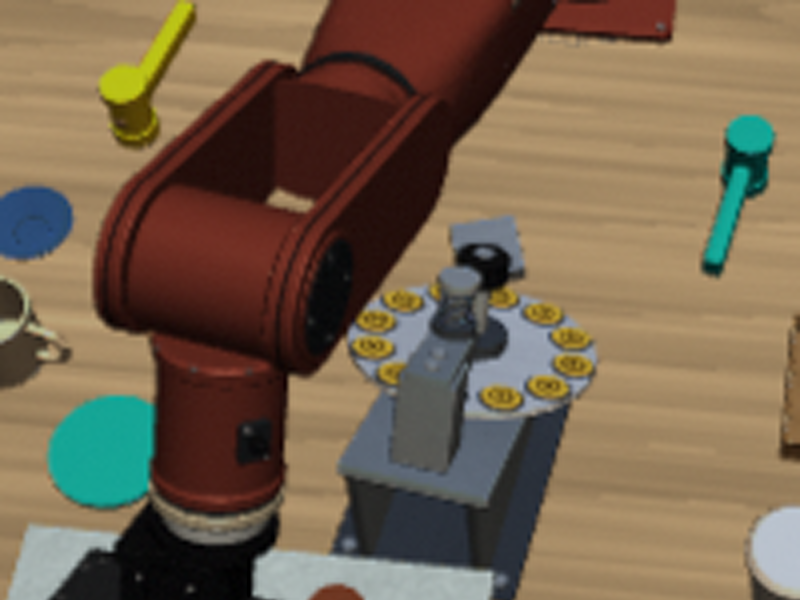

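```bash
cat >> mal.py <<'E'
def tcp_strike(h,dxp=0,dyp=0):  # tcp so that mallet face centre is h above the cap, current orientation
    s,p,Q=pose(); o,Rm=mallet(p,Q); tgt=stand_pts(S,(92+dxp,dyp,124+h))[0]; return p+(tgt-o)
E
python3 - <<'E'
from mal import *
print(tcp_strike(0),tcp_strike(120)); show(tcp_strike(120)+[0,0,20]); 
E
```

```text
[537.87876711 -42.85550935 228.54507029] [478.49805205 -34.25721422 332.46811829]
t 26.35 p [1067.6 -141.3  381.9] q [-0.226  1.052  0.089  0.062  1.445 -1.649] grip 19.5
x [ 0.527 -0.058 -0.848] y [0.133 0.991 0.015] F [-0.5 -0.5 -3.6] T [0.19 0.71 0.02]
tilt 32.01
shift to [478.49805205 -34.25721422 352.46811829] [-291.7   27.4 -523. ]
```

Request:
carry_out(rows=[[[5,-24,2,-43,0],[5,-48,4,-86,0],[5,-73,7,-130,0],[5,-97,9,-174,0],[5,-122,11,-218,0],[5,-146,14,-262,0],[5,-170,16,-305,0],[5,-195,18,-349,0]]])

```text
time_s: 27.15
eef_pos: [743.5, -82.5, 366.5]
tool_rot: [0.039, 0.483, -0.055, 0.873]
wrist_force: [-0.2, 0.2, -2.0]
grip_width: 19.4
```

```bash
python3 - <<'E'
from mal import *
mshow(); show(tcp_strike(120),Qt.apply([0,1,0]))
E
```

```text
mallet o [787.  -89.1 396.4] z [-0.46   0.068  0.885] x [ 0.877 -0.124  0.465] off-square deg 2.29
mallet z in plate frame (x',y') [0.04  0.001 0.999]  x in plate [ 0.999  0.003 -0.04 ]
t 27.15 p [743.5 -82.5 366.5] q [-0.254 -0.007  1.559  0.088  1.036 -1.71 ] grip 19.4
x [ 0.528 -0.058 -0.847] y [0.133 0.991 0.014] F [-0.2  0.2 -2. ] T [0.11 0.74 0.03]
tilt 32.07
shift to [478.52739477 -34.27044559 332.42242502] [-113.8   12.1 -246.2]
roll 0.0019 or -3.1397
```

Request:
carry_out(rows=[[[5,-22,2,-42,0],[5,-44,4,-84,0],[5,-66,6,-126,0],[5,-88,8,-168,0],[5,-104,10,-210,0],[5,-114,12,-246,0],[5,-114,12,-246,0],[5,-114,12,-246,0]]])

```text
time_s: 27.95
eef_pos: [478.4, -34.4, 334.2]
tool_rot: [0.038, 0.481, -0.055, 0.874]
wrist_force: [1.0, -0.2, -3.6]
grip_width: 19.5
```

```bash
python3 - <<'E'
from mal import *
mshow(); show(tcp_strike(0),Qt.apply([0,1,0]))
s,p,Q=pose(); o,Rm=mallet(p,Q)
a=np.linspace(0,2*np.pi,25); ci=np.c_[24*np.cos(a),24*np.sin(a),0*a]
for n,f,x0,y0,w,h in(("scene",7,260,160,110,80),("top",6,300,130,120,90),("wrist",2,170,80,300,250)):
    c=r.read_camera(n); im=cv2.resize(c["frame"][y0:y0+h,x0:x0+w],None,fx=f,fy=f,interpolation=cv2.INTER_CUBIC)
    pr=projw if n=="wrist" else proj
    for P,col in((o+Rm.apply(ci),(255,0,255)),(o+Rm.apply(ci+[0,0,80]),(0,255,0)),(stand_pts(S,ci*.75+[92,0,124]),(0,0,255)),(o+Rm.apply([[-140,0,54]]),(255,0,0))):
        for u in pr(c,P): cv2.circle(im,(int((u[0]-x0+.5)*f),int((u[1]-y0+.5)*f)),2,col,-1)
    cv2.imwrite(f"pics/s_{n}.png",im)
E
```

```text
mallet o [521.8 -41.  364.3] z [-0.464  0.069  0.883] x [ 0.875 -0.124  0.469] off-square deg 2.05
mallet z in plate frame (x',y') [0.036 0.002 0.999]  x in plate [ 0.999  0.003 -0.036]
t 27.95 p [478.4 -34.4 334.2] q [-0.326 -0.743  2.158  0.123  1.176 -1.775] grip 19.5
x [ 0.531 -0.06  -0.845] y [0.133 0.991 0.014] F [ 1.  -0.2 -3.6] T [0.12 0.72 0.  ]
tilt 32.31
shift to [538.03061013 -42.89905644 228.31522523] [121.7  -1.9  -5.7]
roll 0.0022 or -3.1394
```

View pics/s_scene.png

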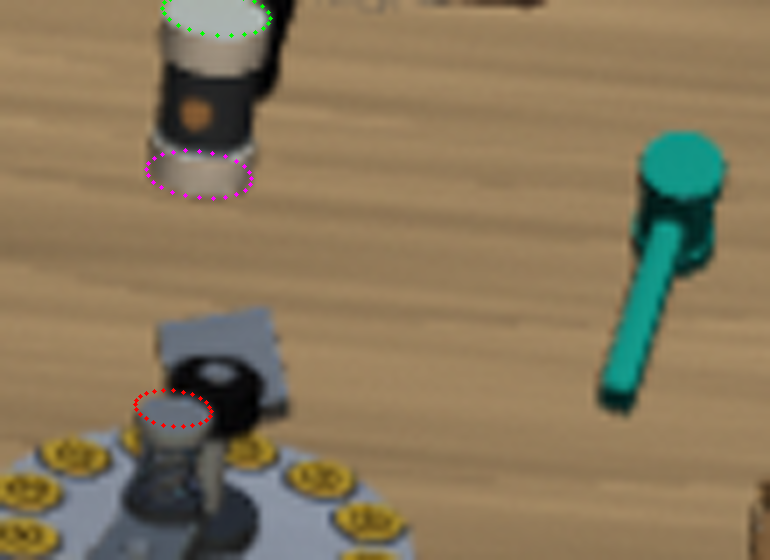

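View pics/s_top.png

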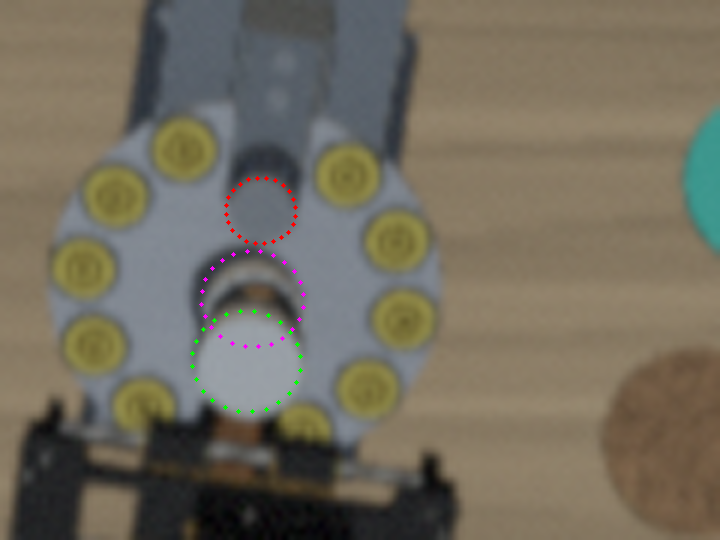

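View pics/s_wrist.png

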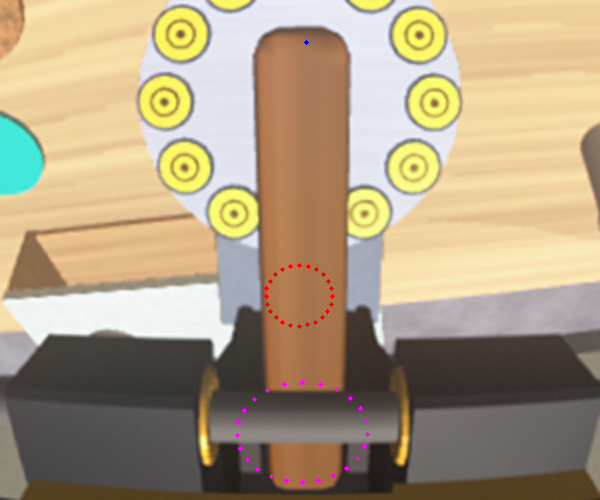

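Request:
carry_out(rows=[[[5,40,-1,-2,0],[5,89,-1,-4,0],[5,138,-2,-6,0],[5,147,-2,-7,0],[5,110,-2,-5,0],[5,70,-1,-3,0],[5,35,0,-1,0],[5,20,0,0,0]]], squeeze=60)

```text
time_s: 28.9
eef_pos: [490.5, -36.0, 321.8]
tool_rot: [0.038, 0.48, -0.055, 0.875]
wrist_force: [1.2, -0.1, -3.2]
grip_width: 19.4
```

```bash
cat > look.py <<'E'
from mal import *
import sys
def look(tag):
    s,p,Q=pose(); o,Rm=mallet(p,Q)
    a=np.linspace(0,2*np.pi,25); ci=np.c_[24*np.cos(a),24*np.sin(a),0*a]
    for n,f,x0,y0,w,h in(("scene",7,260,160,110,80),("top",6,300,130,120,90)):
        c=r.read_camera(n); im=cv2.resize(c["frame"][y0:y0+h,x0:x0+w],None,fx=f,fy=f,interpolation=cv2.INTER_CUBIC)
        pr=proj
        for P,col in((o+Rm.apply(ci),(255,0,255)),(o+Rm.apply(ci+[0,0,80]),(0,255,0)),(stand_pts(S,ci*.75+[92,0,124]),(0,0,255)),(o+Rm.apply([[-140,0,54]]),(255,0,0))):
            for u in pr(c,P): cv2.circle(im,(int((u[0]-x0+.5)*f),int((u[1]-y0+.5)*f)),2,col,-1)
        cv2.imwrite(f"pics/{tag}_{n}.png",im)
E
python3 - <<'E'
from look import *
mshow(); show(tcp_strike(0),Qt.apply([0,1,0])); look('t1')
E
```

```text
mallet o [533.8 -42.6 351.9] z [-0.465  0.069  0.882] x [ 0.874 -0.123  0.47 ] off-square deg 1.94
mallet z in plate frame (x',y') [0.034 0.002 0.999]  x in plate [ 0.999  0.003 -0.034]
t 28.9 p [490.5 -36.  321.8] q [-0.318 -0.707  2.163  0.121  1.132 -1.772] grip 19.4
x [ 0.533 -0.06  -0.844] y [0.133 0.991 0.013] F [ 1.2 -0.1 -3.2] T [ 0.05  0.63 -0.05]
tilt 32.42
shift to [538.08422163 -42.92911543 228.23147029] [104.7  -1.9  -9.6]
roll 0.0026 or -3.139
```

View pics/t1_scene.png

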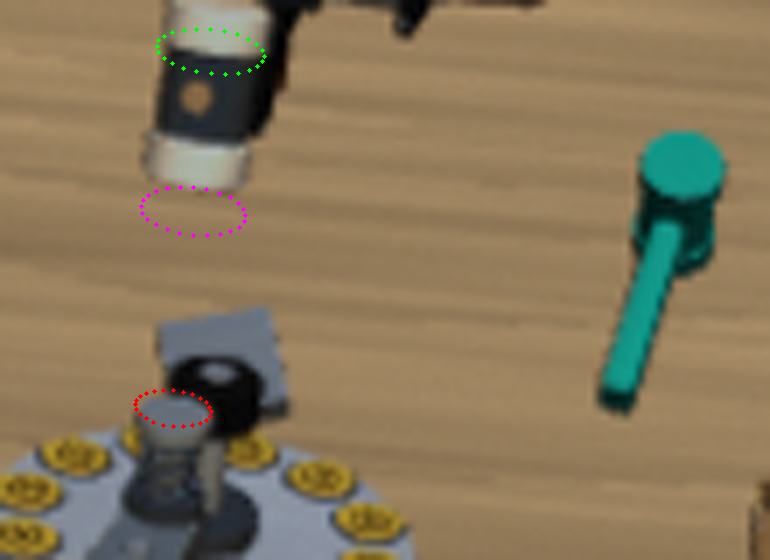

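View pics/t1_top.png

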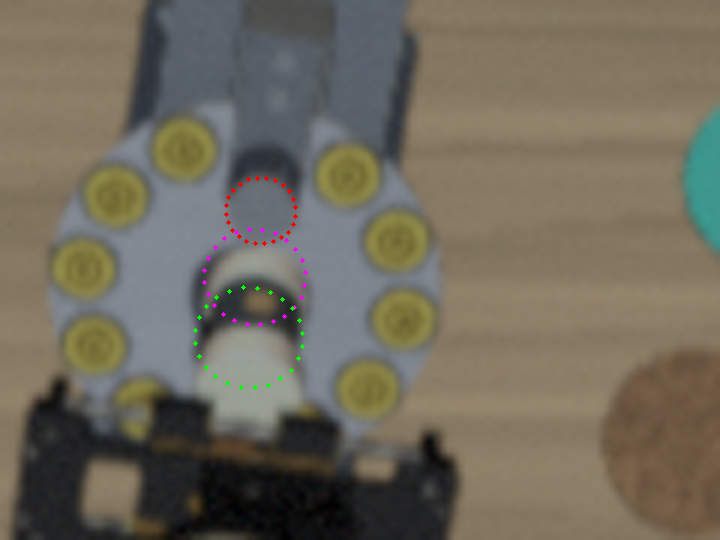

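```bash
cat > phi.py <<'E'
from mal import *
gp=np.array([-56.,0,40]) # grip pivot in mallet frame
def malp(p,Q,phi):
    o,Rm=mallet(p,Q); R2=Rm*R.from_euler('y',-phi)  # +phi: head (+x) up
    return o+Rm.apply(gp)-R2.apply(gp),R2
def overlay(tag,phis,boxes):
    s,p,Q=pose(); a=np.linspace(0,2*np.pi,25); ci=np.c_[24*np.cos(a),24*np.sin(a),0*a]
    for n,f,x0,y0,w,h in boxes:
        c=r.read_camera(n); ims=[]
        for ph in phis:
            o,Rm=malp(p,Q,ph)
            im=cv2.resize(c["frame"][y0:y0+h,x0:x0+w],None,fx=f,fy=f,interpolation=cv2.INTER_CUBIC)
            for P,col in((o+Rm.apply(ci),(255,0,255)),(o+Rm.apply(ci+[0,0,80]),(0,255,0)),(o+Rm.apply([[-140,0,54]]),(255,0,0))):
                for u in proj(c,P): cv2.circle(im,(int((u[0]-x0+.5)*f),int((u[1]-y0+.5)*f)),1,col,-1)
            cv2.putText(im,f"{ph:.2f}",(5,20),0,.6,(0,0,0),2); ims.append(im)
        cv2.imwrite(f"pics/{tag}_{n}.png",np.vstack([np.hstack(ims[:2]),np.hstack(ims[2:4])]))
E
python3 - <<'E'
from phi import *
overlay('p1',[.2,.3,.4,.5],[("scene",7,270,150,50,42),("top",6,320,150,50,50)])
E
```

```text
(no output)
```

View pics/p1_scene.png

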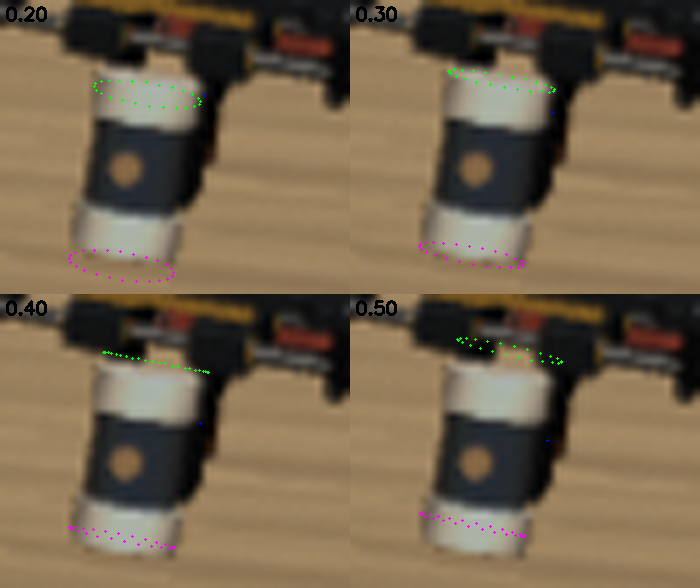

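View pics/p1_top.png

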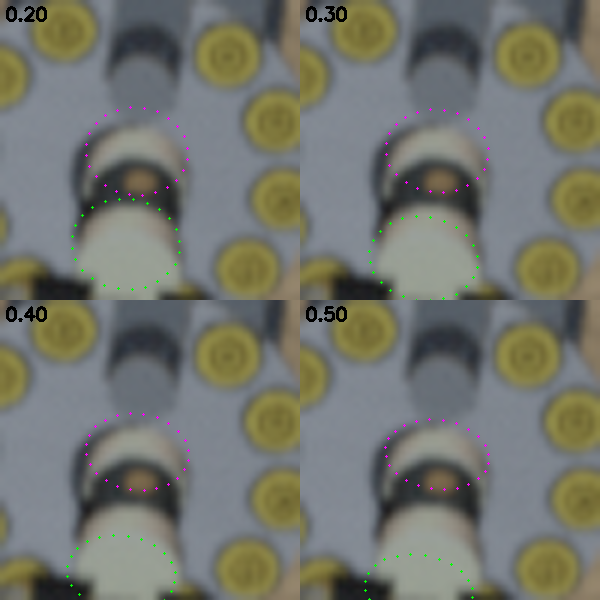

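```bash
cat > ov2.py <<'E'
from phi import *
def ov(tag,ph,sx,sz=0,boxes=(("scene",14,275,150,45,42),("top",14,325,155,50,42))):
    s,p,Q=pose(); a=np.linspace(0,2*np.pi,49); ci=np.c_[24*np.cos(a),24*np.sin(a),0*a]; out=[]
    for n,f,x0,y0,w,h in boxes:
        c=r.read_camera(n); o,Rm=malp(p,Q,ph); o=o+Rm.apply([sx,0,sz])
        im=cv2.resize(c["frame"][y0:y0+h,x0:x0+w],None,fx=f,fy=f,interpolation=cv2.INTER_CUBIC)
        for P,col in((o+Rm.apply(ci),(255,0,255)),(o+Rm.apply(ci+[0,0,80]),(0,255,0))):
            for u in proj(c,P): cv2.circle(im,(int((u[0]-x0+.5)*f),int((u[1]-y0+.5)*f)),1,col,-1)
        cv2.imwrite(f"pics/{tag}_{n}.png",im)
E
python3 - <<'E'
from ov2 import *
ov('q1',.32,-5)
E
```

```text
(no output)
```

View pics/q1_scene.png

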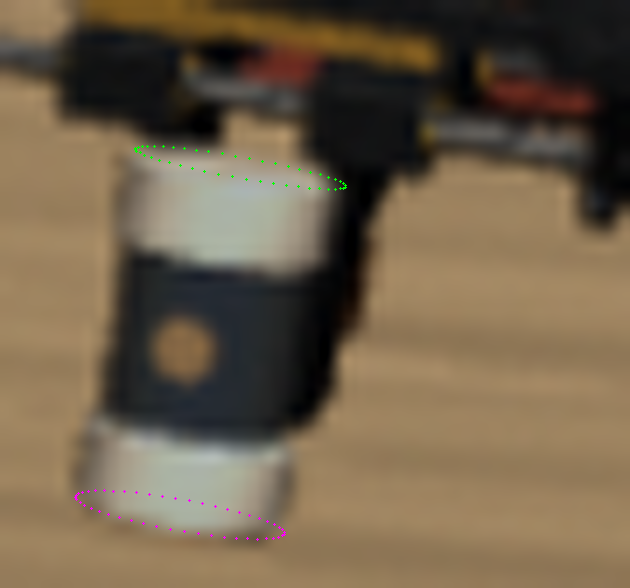

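View pics/q1_top.png

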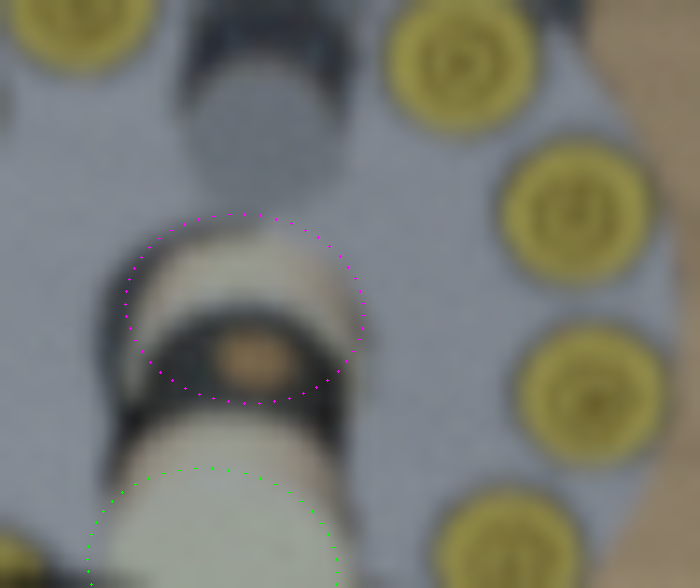

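```bash
python3 - <<'E'
from ov2 import *
show(tcp_strike(0.5,9,0),Qt.apply([0,1,0])); show(tcp_strike(30,9,0))
E
```

```text
t 29.2 p [489.6 -35.6 314.6] q [-0.318 -0.702  2.171  0.121  1.128 -1.772] grip 19.7
x [ 0.526 -0.058 -0.849] y [0.133 0.991 0.015] F [-0.7  0.7 -3.9] T [ 0.11  0.69 -0.02]
tilt 31.94
shift to [545.30953226 -43.92596389 233.53244671] [98.6 -2.   5. ]
roll 0.0016 or -3.14
t 29.2 p [489.6 -35.6 314.6] q [-0.318 -0.702  2.171  0.121  1.128 -1.772] grip 19.7
x [ 0.526 -0.058 -0.849] y [0.133 0.991 0.015] F [-0.7  0.7 -3.9] T [ 0.11  0.69 -0.02]
tilt 31.94
shift to [530.71177315 -41.81221634 259.08019601] [69.1 -1.5  6. ]
```

Request:
carry_out(rows=[[[5,25,0,1,0],[5,50,-1,2,0],[5,75,-2,4,0],[5,92,-2,5,0],[5,99,-2,5,0],[5,99,-2,5,0],[5,99,-2,5,0],[5,99,-2,5,0]]], squeeze=60)

```text
time_s: 30.0
eef_pos: [545.9, -44.1, 234.4]
tool_rot: [0.039, 0.483, -0.055, 0.873]
wrist_force: [0.8, -0.7, -3.2]
grip_width: 19.4
```

```bash
python3 - <<'E'
from ov2 import *
show(tcp_strike(0.5,9,0),Qt.apply([0,1,0]))
ov('q2',.32,-5,0,(("scene",14,265,180,45,42),("top",14,325,140,50,42)))
E
```

```text
t 30.0 p [545.9 -44.1 234.4] q [-0.29  -0.489  2.195  0.123  0.887 -1.774] grip 19.4
x [ 0.527 -0.058 -0.848] y [0.133 0.991 0.015] F [ 0.8 -0.7 -3.2] T [0.15 0.69 0.04]
tilt 32.04
shift to [545.35906087 -43.93965085 233.45710397] [ 0.5  0.1 -1. ]
roll 0.0017 or -3.1398
```

View pics/q2_scene.png

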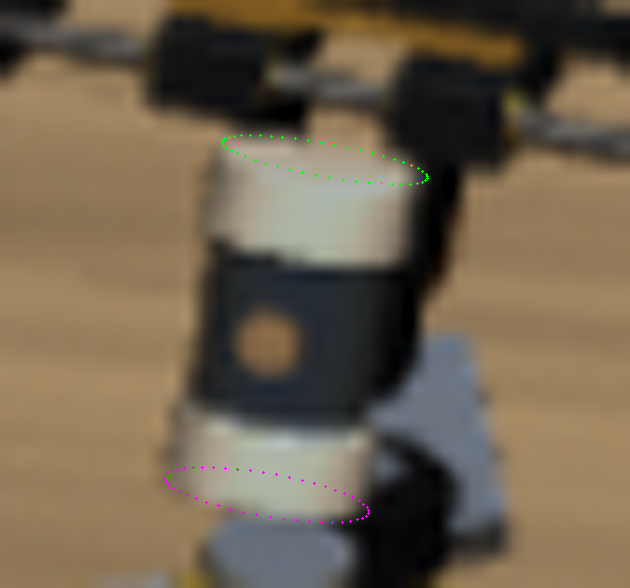

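Request:
carry_out(rows=[[[5,0,0,0,0],[5,0,0,0,0],[5,0,0,0,0],[5,0,0,0,0],[5,0,0,0,0],[5,0,0,0,0],[5,0,0,0,0],[5,0,0,0,0]]], squeeze=8)

```text
time_s: 30.9
eef_pos: [545.9, -44.1, 234.5]
tool_rot: [0.039, 0.483, -0.055, 0.873]
wrist_force: [-1.2, 0.6, -0.1]
grip_width: 20.0
```

```bash
python3 - <<'E'
from ov2 import *
show(tcp_strike(0.5,9,0),Qt.apply([0,1,0]))
ov('q3',.0,-5,0,(("scene",14,265,180,45,42),("top",14,325,140,50,42)))
E
```

```text
t 30.9 p [545.9 -44.1 234.5] q [-0.29  -0.489  2.195  0.123  0.887 -1.774] grip 20.0
x [ 0.528 -0.058 -0.848] y [0.133 0.991 0.014] F [-1.2  0.6 -0.1] T [ 0.09  0.6  -0.01]
tilt 32.06
shift to [545.36646678 -43.94224143 233.44574056] [ 0.6  0.1 -1. ]
roll 0.0018 or -3.1398
```

View pics/q3_scene.png

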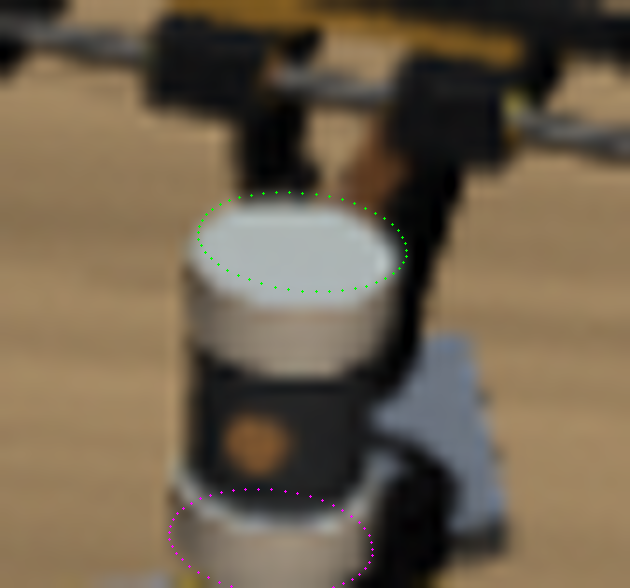

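View pics/q3_top.png

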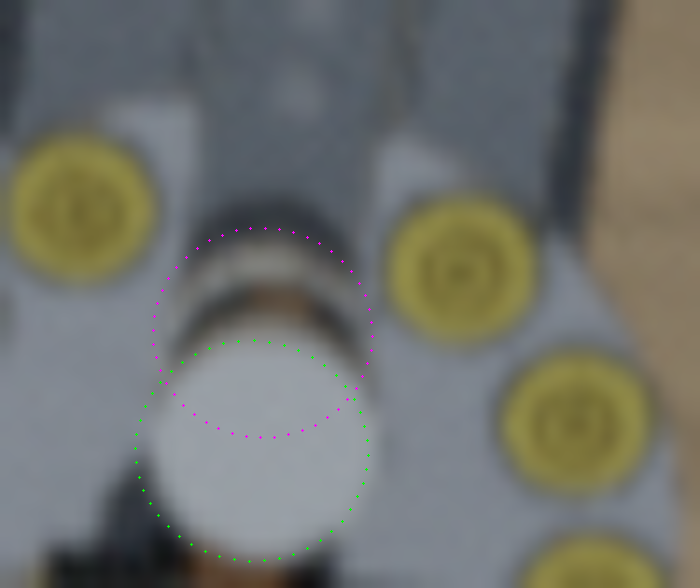

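Request:
carry_out(rows=[[[5,0,0,0,0],[5,0,0,0,0],[5,0,0,0,0],[5,-20,0,0,0],[5,-45,0,0,0],[5,-70,0,1,0],[5,-85,1,1,0],[5,-90,1,1,0]]], squeeze=60)

```text
time_s: 31.8
eef_pos: [499.5, -38.0, 313.0]
tool_rot: [0.038, 0.482, -0.055, 0.874]
wrist_force: [0.5, 0.8, -2.3]
grip_width: 19.5
```

```bash
python3 - <<'E'
from ov2 import *
mshow();show([545.9,-44.1,234.5],Qt.apply([0,1,0]))
ov('q4',.0,-5,0,(("scene",12,260,155,50,48),("top",12,320,145,55,50)))
E
```

```text
mallet o [542.9 -44.7 343. ] z [-0.462  0.068  0.884] x [ 0.876 -0.124  0.467] off-square deg 2.17
mallet z in plate frame (x',y') [0.038 0.001 0.999]  x in plate [ 0.999  0.003 -0.038]
t 31.8 p [499.5 -38.  313. ] q [-0.315 -0.674  2.16   0.121  1.106 -1.772] grip 19.5
x [ 0.529 -0.059 -0.846] y [0.133 0.991 0.014] F [ 0.5  0.8 -2.3] T [0.11 0.72 0.01]
tilt 32.19
shift to [545.9, -44.1, 234.5] [91.4 -0.9 -2.2]
roll 0.002 or -3.1396
```

View pics/q4_scene.png

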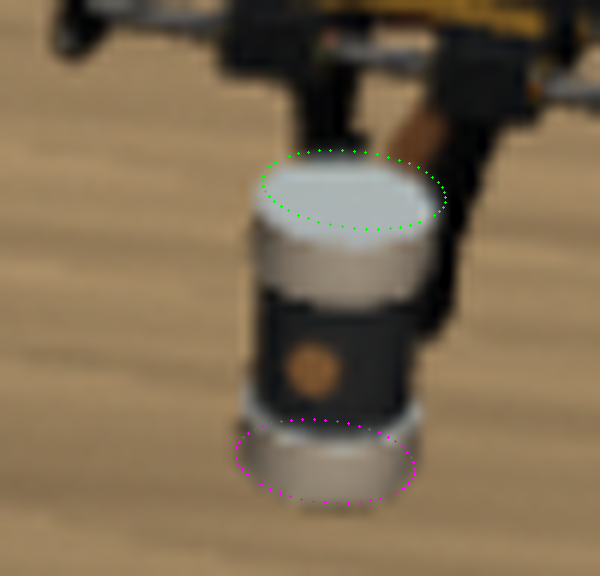

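View pics/q4_top.png

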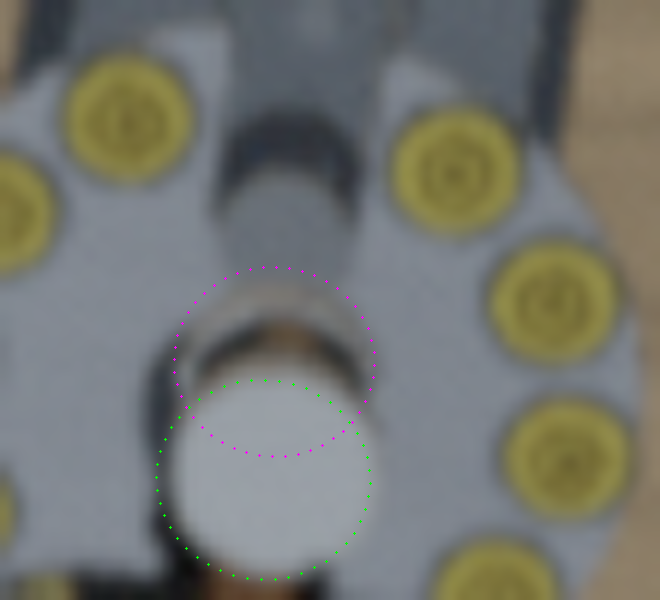

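Request:
carry_out(rows=[[[5,-10,2,0,0],[5,-10,2,0,0],[5,0,2,0,0],[5,45,2,-1,0],[5,95,2,-2,0],[5,117,2,-2,0],[5,119,2,-2,0],[5,119,2,-2,0]]], squeeze=60)

```text
time_s: 32.7
eef_pos: [558.4, -42.2, 204.9]
tool_rot: [0.039, 0.487, -0.054, 0.871]
wrist_force: [-8.4, 1.2, -0.6]
grip_width: 19.8
```

```bash
python3 - <<'E'
from ov2 import *
mshow();show([545.9,-44.1,234.5],Qt.apply([0,1,0]))
ov('q5',.2,-5,0,(("scene",12,255,185,55,50),("top",12,315,140,55,50)))
E
```

```text
mallet o [602.1 -48.9 234.4] z [-0.453  0.066  0.889] x [ 0.88  -0.125  0.457] off-square deg 2.78
mallet z in plate frame (x',y') [0.049 0.001 0.999]  x in plate [ 0.999  0.003 -0.049]
t 32.7 p [558.4 -42.2 204.9] q [-0.274 -0.417  2.201  0.118  0.817 -1.765] grip 19.8
x [ 0.521 -0.057 -0.852] y [0.133 0.991 0.015] F [-8.4  1.2 -0.6] T [0.24 1.64 0.  ]
tilt 31.58
shift to [545.9, -44.1, 234.5] [-31.6  -3.1   5.2]
roll 0.0019 or -3.1397
```

View pics/q5_scene.png

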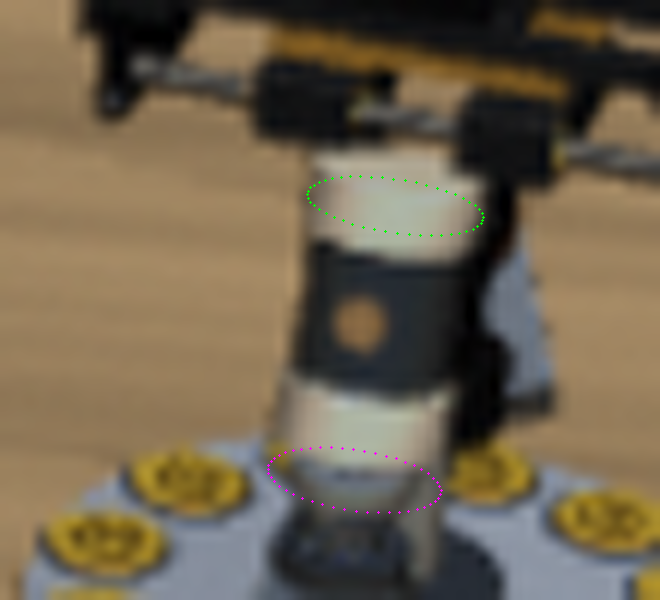

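View pics/q5_top.png

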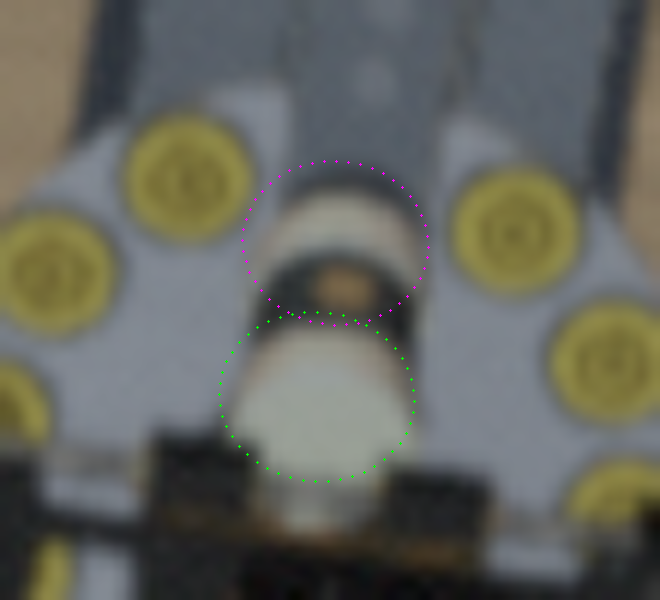

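```bash
python3 - <<'E'
from ov2 import *
c=r.read_camera("scene"); x0,y0,f=262,200,16
base=cv2.resize(c["frame"][y0:y0+36,x0:x0+45],None,fx=f,fy=f,interpolation=cv2.INTER_CUBIC)
a=np.linspace(0,2*np.pi,49); ims=[]
for tr,col in((0,(0,0,255)),(8,(0,255,0)),(16,(255,0,0))):
    for dz in(0,-12):
        P=stand_pts(S,np.c_[92+18*np.cos(a),18*np.sin(a),0*a+124-tr+dz])
        for u in proj(c,P): cv2.circle(base,(int((u[0]-x0+.5)*f),int((u[1]-y0+.5)*f)),1 if dz else 2,col,-1)
P=stand_pts(S,np.c_[92+20*np.cos(a),20*np.sin(a),0*a+82])
for u in proj(c,P): cv2.circle(base,(int((u[0]-x0+.5)*f),int((u[1]-y0+.5)*f)),1,(255,255,255),-1)
cv2.imwrite("pics/cap.png",base)
cv2.imwrite("pics/cap0.png",cv2.resize(c["frame"][y0:y0+36,x0:x0+45],None,fx=f,fy=f,interpolation=cv2.INTER_CUBIC))
E
```

```text
(no output)
```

View pics/cap.png

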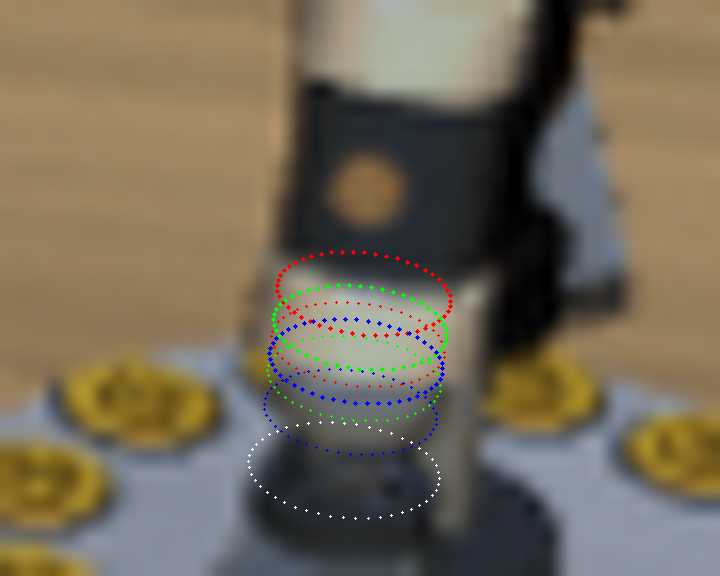

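View pics/cap0.png

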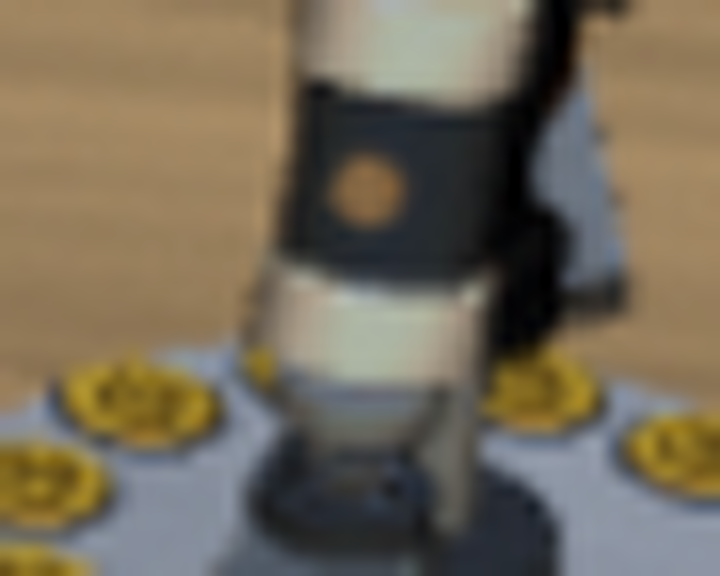

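```bash
python3 - <<'E'
from ov2 import *
import pickle
D=pickle.load(open('d.pkl','rb')); c=r.read_camera("scene")
x0,y0,f=262,200,16
A=cv2.resize(D['scene']["frame"][y0:y0+36,x0:x0+45],None,fx=8,fy=8,interpolation=cv2.INTER_CUBIC)
B=cv2.resize(c["frame"][y0:y0+36,x0:x0+45],None,fx=8,fy=8,interpolation=cv2.INTER_CUBIC)
cv2.imwrite("pics/ab.png",np.hstack([A,B]))
for nm,I in(('rest',D['scene']['frame']),('now',c['frame'])):
    for x in(281,283,285,287):
        print(nm,x,I[212:234,x].astype(int).sum(1)//3)
E
```

```text
rest 281 [127 129 127 124 121 114 113 112 106  89  74  59  47  43  49  43  45  51
  46  42  43  38]
rest 283 [ 85  93  81  83  96 111 111 112 112 110 100  87  60  71  52  52  67  52
  54  55  44  39]
rest 285 [ 30  14   9  11  54 113 111 111 113 112 105  90  67  72  52  62  59  63
  71  48  43  40]
rest 287 [ 10  10  12  12  42  97 111 111 113 108  97  82  46  49  39  37  53  56
  29  45  44  33]
now 281 [ 35  38  37  39  74 145 156 157 160 163 151 108 107  92  81  63  58  43
  52  37  43  37]
now 283 [ 89  70  41  43  43  94 173 171 170 171 170 156 112 111  99  87  60  60
  50  44  43  39]
now 285 [ 99  90  46  44  44  78 151 173 172 172 172 161 110 111 101  87  56  62
  56  56  43  39]
now 287 [ 51  44  44  44  44  67 130 169 169 167 166 150  97 105  84  61  38  46
  46  44  43  34]
```

View pics/ab.png

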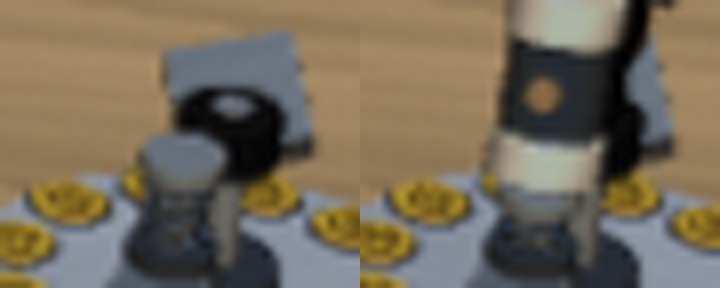

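```bash
python3 - <<'E'
from ov2 import *
s,p,Q=pose(); print(s['wrist_force'],s['time_s'])
for ph in(.3,.4):
    o,Rm=malp(p,Q,ph)
    for xx in(-70,-90,-110,-130): 
        P=Rp.inv().apply(o+Rm.apply([xx-5,0,26])-np.array([S[0],S[1],105])); print(ph,xx,P.round(1))
overlay('p5',[.25,.35,.4,.45],[("scene",7,270,180,50,42)])
cv2.imwrite("pics/p5_wrist.png",r.read_camera("wrist")["frame"][60:330,150:490].repeat(2,0).repeat(2,1))
E
```

```text
[-6.63554662  0.64280833  0.21178675] 32.9
0.3 -70 [ 31.1   3.4 118.7]
0.3 -90 [ 11.7   3.4 113.6]
0.3 -110 [ -7.6   3.3 108.5]
0.3 -130 [-27.    3.3 103.5]
0.4 -70 [ 33.    3.4 117.3]
0.4 -90 [ 14.2   3.4 110.3]
0.4 -110 [ -4.5   3.3 103.3]
0.4 -130 [-23.3   3.3  96.4]
```

View pics/p5_scene.png

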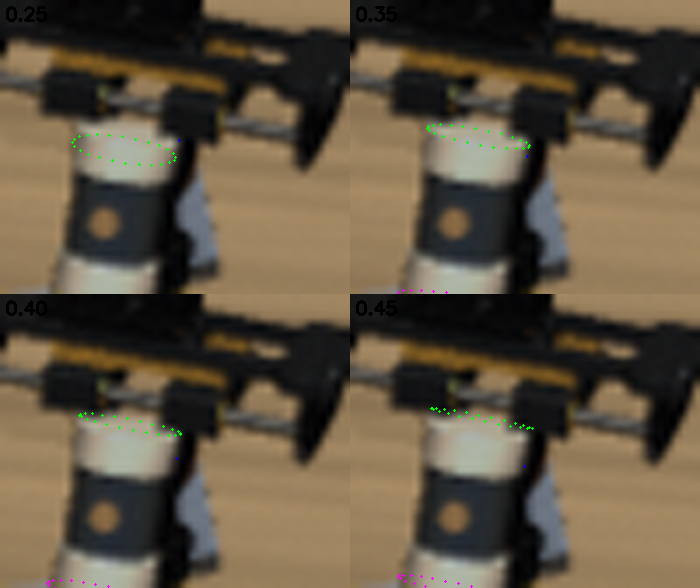

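View pics/p5_wrist.png

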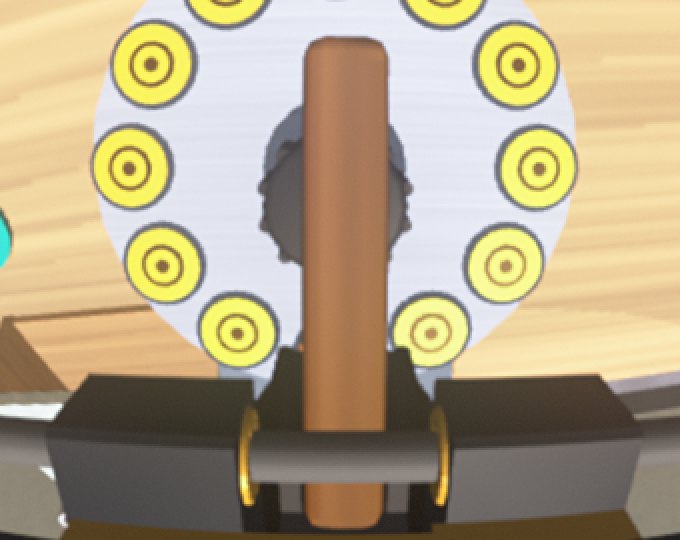

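Request:
carry_out(rows=[[[5,-10,0,2,0],[5,-20,0,3,0],[5,-31,0,4,0],[5,-32,0,5,0],[5,-32,0,5,0],[5,-32,0,5,0],[5,-32,0,5,0],[5,-32,0,5,0]]], squeeze=8)

```text
time_s: 33.8
eef_pos: [547.2, -41.1, 236.9]
tool_rot: [0.039, 0.484, -0.055, 0.872]
wrist_force: [-0.7, -0.9, -3.3]
grip_width: 20.1
```

```bash
python3 - <<'E'
from ov2 import *
mshow();show([545.9,-42,234.5],Qt.apply([0,1,0]))
ov('q6',.0,-5,0,(("scene",12,260,180,50,48),("top",12,320,140,55,50)))
E
```

```text
mallet o [590.8 -47.8 266.7] z [-0.457  0.067  0.887] x [ 0.878 -0.125  0.462] off-square deg 2.5
mallet z in plate frame (x',y') [0.044 0.001 0.999]  x in plate [ 0.999  0.003 -0.044]
t 33.8 p [547.2 -41.1 236.9] q [-0.28  -0.484  2.186  0.115  0.893 -1.761] grip 20.1
x [ 0.525 -0.058 -0.849] y [0.133 0.991 0.015] F [-0.7 -0.9 -3.3] T [ 0.11  0.69 -0.07]
tilt 31.86
shift to [545.9, -42, 234.5] [ 1.4 -1.1 -2.3]
roll 0.0018 or -3.1398
```

View pics/q6_scene.png

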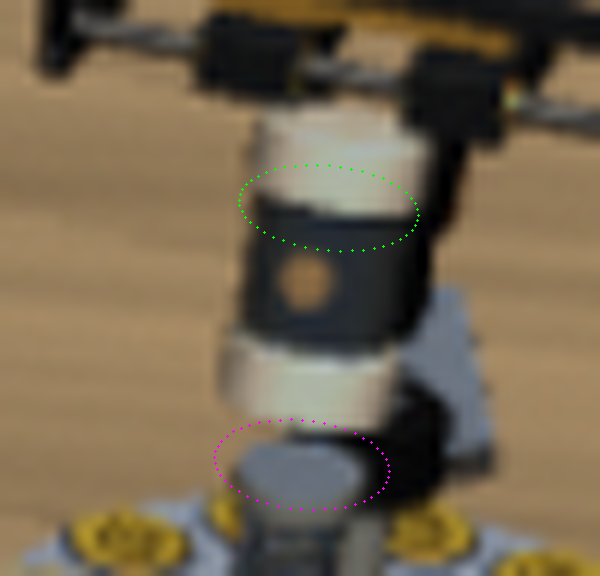

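View pics/q6_top.png

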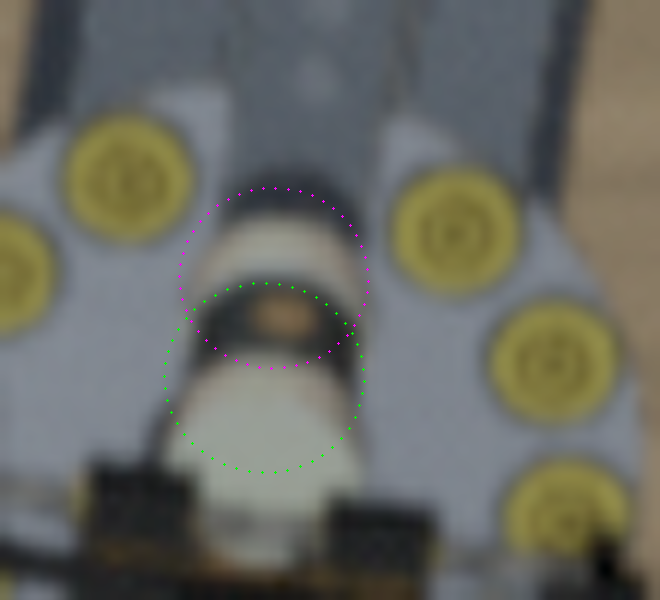

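Request:
carry_out(rows=[[[5,1,-1,-2,0],[5,1,-1,-2,0],[5,1,-1,-2,0],[5,1,-1,-2,0],[5,1,-1,-2,0],[5,1,-1,-2,0],[5,1,-1,-2,0],[5,1,-1,-2,0]]], squeeze=3.5)

```text
time_s: 34.7
eef_pos: [546.0, -41.9, 235.2]
tool_rot: [0.039, 0.484, -0.055, 0.872]
wrist_force: [-1.4, -0.7, -2.3]
grip_width: 19.9
```

```bash
python3 - <<'E'
from ov2 import *
show([545.9,-42,234.5],Qt.apply([0,1,0]))
ov('q7',.0,-5,0,(("scene",12,260,180,50,48),("top",12,320,140,55,50)))
E
```

```text
t 34.7 p [546.  -41.9 235.2] q [-0.284 -0.487  2.191  0.118  0.891 -1.766] grip 19.9
x [ 0.525 -0.058 -0.849] y [0.133 0.991 0.015] F [-1.4 -0.7 -2.3] T [ 0.13  0.75 -0.05]
tilt 31.87
shift to [545.9, -42, 234.5] [ 0.5 -0.1 -0.5]
roll 0.0019 or -3.1397
```

View pics/q7_scene.png

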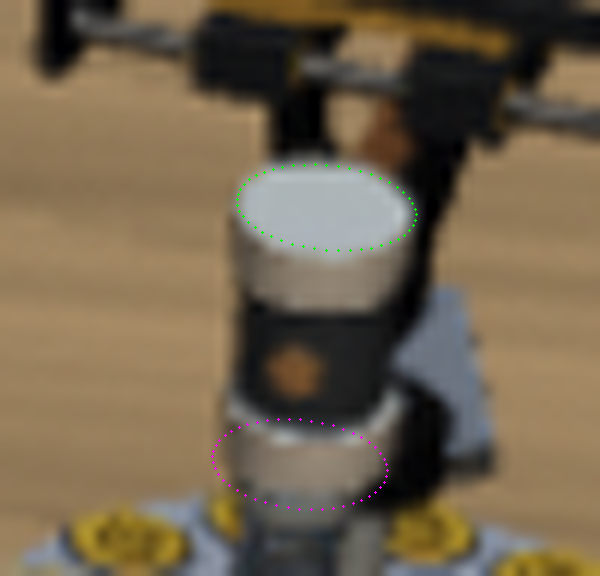

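View pics/q7_top.png

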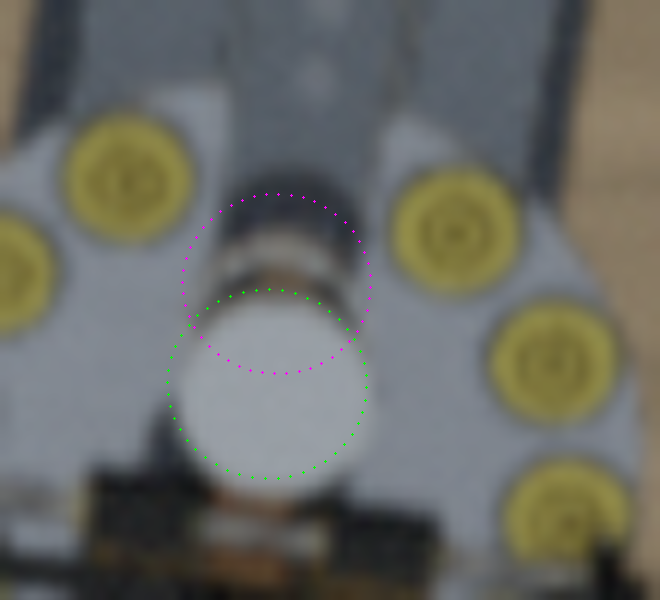

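Request:
carry_out(rows=[[[5,0,0,0,0],[5,0,0,0,0],[5,-10,0,0,0],[5,-30,0,0,0],[5,-50,0,0,0],[5,-65,0,1,0],[5,-72,0,1,0],[5,-72,0,1,0]]], squeeze=60)

```text
time_s: 35.6
eef_pos: [509.3, -38.1, 298.7]
tool_rot: [0.038, 0.483, -0.055, 0.873]
wrist_force: [0.2, -0.2, -2.8]
grip_width: 19.5
```

```bash
python3 - <<'E'
from mal import *
show([546,-41.9,235.2],Qt.apply([0,1,0]))
E
```

```text
t 35.6 p [509.3 -38.1 298.7] q [-0.305 -0.638  2.166  0.117  1.066 -1.766] grip 19.5
x [ 0.527 -0.058 -0.848] y [0.133 0.991 0.014] F [ 0.2 -0.2 -2.8] T [0.09 0.68 0.02]
tilt 32.04
shift to [546, -41.9, 235.2] [73.4  0.2 -2.4]
roll 0.002 or -3.1396
```

Request:
carry_out(rows=[[[5,0,0,0,0],[5,0,0,0,0],[5,35,0,-1,0],[5,83,0,-2,0],[5,98,0,-3,0],[5,98,0,-3,0],[5,98,0,-3,0],[5,98,0,-3,0]]], squeeze=60)

```text
time_s: 36.4
eef_pos: [557.3, -43.1, 212.0]
tool_rot: [0.039, 0.485, -0.054, 0.872]
wrist_force: [-7.4, 0.2, 1.3]
grip_width: 19.5
```

```bash
python3 - <<'E'
from ov2 import *
show([546,-41.9,235.2],Qt.apply([0,1,0]))
c=r.read_camera("scene"); I=c['frame']
for x in(281,283,285,287): print(x,I[214:232,x].astype(int).sum(1)//3)
cv2.imwrite("pics/b3.png",cv2.resize(I[180:236,255:310],None,fx=10,fy=10,interpolation=cv2.INTER_CUBIC))
E
```

```text
t 36.4 p [557.3 -43.1 212. ] q [-0.278 -0.43   2.197  0.12   0.83  -1.768] grip 19.5
x [ 0.524 -0.057 -0.85 ] y [0.132 0.991 0.015] F [-7.4  0.2  1.3] T [ 0.15  1.3  -0.03]
tilt 31.78
shift to [546, -41.9, 235.2] [-25.7  -0.    2.6]
roll 0.0021 or -3.1395
281 [ 33  34  37  77 140 140 142 143 146 139  91  88  76  54  47  43  41  44]
283 [ 83  48  40  48 101 165 159 159 159 152 126 105  91  69  54  52  63  40]
285 [ 86  47  41  41  80 157 164 163 161 159 150 108  95  70  51  60  57  38]
287 [ 43  41  41  40  77 149 161 158 155 152 142  97  76  51  42  31  47  42]
```

View pics/b3.png

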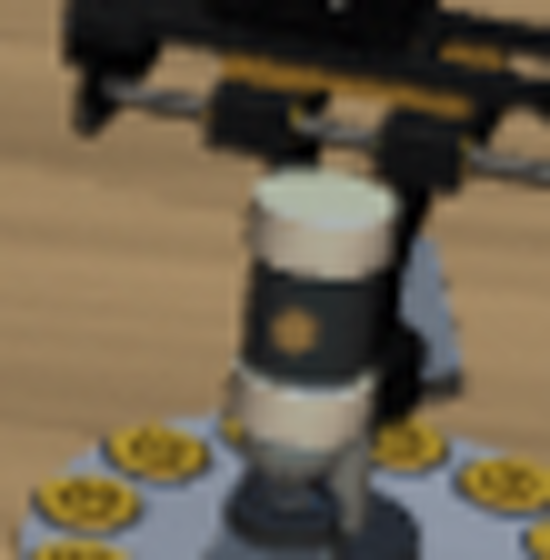

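Request:
carry_out(rows=[[[5,3,0,0,0],[5,5,0,0,0],[5,7,0,0,0],[5,8,0,0,0],[5,8,0,0,0],[5,8,0,0,0],[5,8,0,0,0],[5,8,0,0,0]]], squeeze=60)

```text
time_s: 37.25
eef_pos: [559.7, -43.2, 206.2]
tool_rot: [0.038, 0.487, -0.054, 0.871]
wrist_force: [-38.7, 3.0, 23.9]
grip_width: 19.2
```

```bash
python3 - <<'E'
from ov2 import *
show([546,-41.9,235.2],Qt.apply([0,1,0]))
c=r.read_camera("scene"); I=c['frame']
for x in(281,283,285,287): print(x,I[214:232,x].astype(int).sum(1)//3)
cv2.imwrite("pics/b4.png",cv2.resize(I[180:236,255:310],None,fx=10,fy=10,interpolation=cv2.INTER_CUBIC))
E
```

```text
t 37.25 p [559.7 -43.2 206.2] q [-0.275 -0.414  2.196  0.119  0.819 -1.768] grip 19.2
x [ 0.52  -0.057 -0.852] y [0.131 0.991 0.014] F [-38.7   3.   23.9] T [ 0.14  3.11 -0.24]
tilt 31.57
shift to [546, -41.9, 235.2] [-31.9  -0.1   3.4]
roll 0.0037 or -3.1379
281 [ 35  35  35  50 103 146 149 151 152 147 116  98  87  73  56  55  38  36]
283 [ 85  49  41  44  83 154 165 166 164 163 152 112 105  88  60  52  55  58]
285 [ 91  63  41  43  66 131 168 168 167 166 153 108 107  91  58  48  60  66]
287 [ 45  42  42  41  60 120 165 164 161 159 146 101  91  75  49  48  45  44]
```

View pics/b4.png

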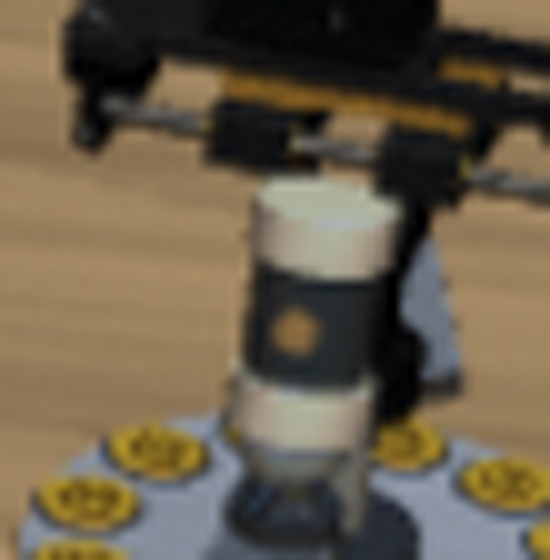

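Request:
carry_out(rows=[[[5,-15,0,1,0],[5,-50,0,2,0],[5,-95,0,2,0],[5,-125,-25,0,0],[5,-135,-70,0,0],[5,-135,-118,-5,0],[5,-130,-165,-10,0],[5,-120,-210,-15,0]]], squeeze=60)

```text
time_s: 38.1
eef_pos: [456.4, -245.5, 298.3]
tool_rot: [0.037, 0.486, -0.055, 0.871]
wrist_force: [1.8, 0.0, -3.0]
grip_width: 19.8
```

```bash
cat > piv.py <<'E'
from phi import *
def pivot():
    s,p,Q=pose(); o,Rm=mallet(p,Q); return o+Rm.apply(gp)
def pshift(tgt):
    s,p,Q=pose(); return Q.as_matrix().T@(np.array(tgt)-pivot())
E
python3 - <<'E'
from piv import *
show(); print('pivot',pivot().round(1)); print('to 95',pshift([438.5,-321,95]).round(1)); print('to 48',pshift([438.5,-321,48]).round(1))
c=r.read_camera("scene"); cv2.imwrite("pics/e1.png",cv2.resize(c["frame"][130:280,170:340],None,fx=4,fy=4,interpolation=cv2.INTER_CUBIC))
E
```

```text
t 38.1 p [ 456.4 -245.5  298.3] q [-0.933 -0.541  2.108  0.423  1.208 -2.446] grip 19.8
x [ 0.522 -0.06  -0.851] y [0.132 0.991 0.012] F [ 1.8  0.  -3. ] T [ 0.07  0.6  -0.01]
tilt 31.67
pivot [ 432.7 -242.4  337.7]
to 95 [ 214.3  -80.  -113.2]
to 48 [ 254.3  -80.5 -137.9]
```

View pics/e1.png

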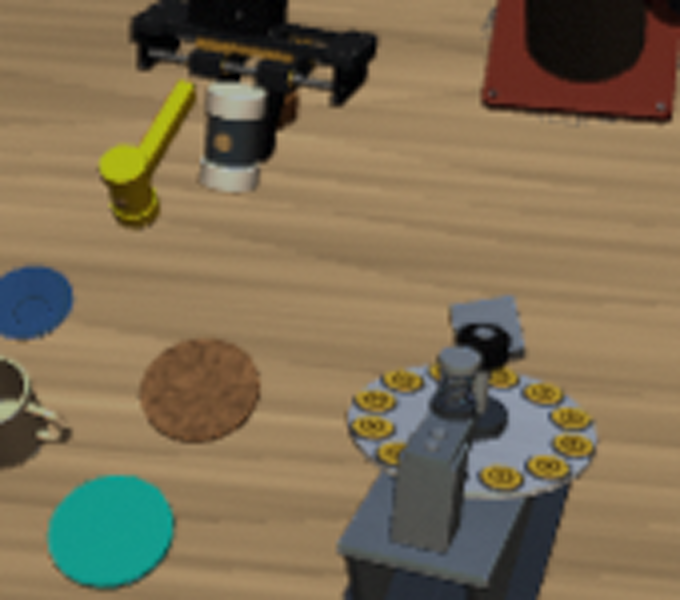

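Request:
carry_out(rows=[[[5,38,-11,-18,0],[5,78,-22,-37,0],[5,118,-34,-57,0],[5,158,-46,-78,0],[5,190,-55,-95,0],[5,210,-62,-106,0],[5,217,-63,-108,0],[5,217,-63,-108,0]]], squeeze=60)

```text
time_s: 38.95
eef_pos: [480.6, -300.2, 64.7]
tool_rot: [0.043, 0.506, -0.073, 0.859]
wrist_force: [-0.7, -0.3, -2.9]
grip_width: 19.5
```

```bash
python3 - <<'E'
from piv import *
show(); print('pivot',pivot().round(1)); print('to 46',pshift([446.5,-305,46]).round(1)); 
c=r.read_camera("scene"); cv2.imwrite("pics/e2.png",cv2.resize(c["frame"][150:270,170:310],None,fx=5,fy=5,interpolation=cv2.INTER_CUBIC))
E
```

```text
t 38.95 p [ 480.6 -300.2   64.7] q [-0.922 -0.098  2.221  0.535  0.707 -2.68 ] grip 19.5
x [ 0.478 -0.082 -0.874] y [0.169 0.986 0.   ] F [-0.7 -0.3 -2.9] T [0.13 0.59 0.03]
tilt 29.01
pivot [ 458.9 -296.1  105.1]
to 46 [ 46.5 -10.9 -38.1]
```

View pics/e2.png

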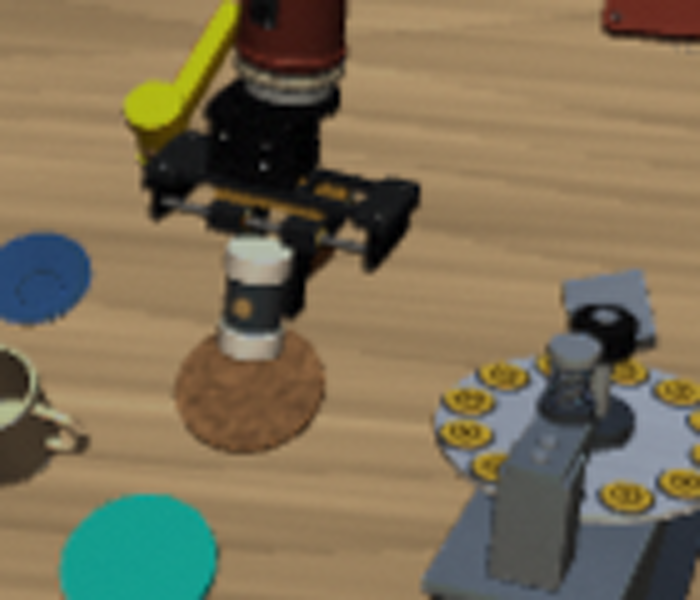

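Request:
carry_out(rows=[[[5,0,0,0,0.08],[5,8,-3,-8,0.15],[5,18,-6,-18,0.15],[5,28,-9,-27,0.15],[5,36,-11,-34,0.15],[5,43,-11,-38,0.15],[5,48,-11,-39,0.15],[5,48,-11,-39,0.15]]], squeeze=15)

```text
time_s: 39.8
eef_pos: [471.2, -309.0, 8.2]
tool_rot: [0.106, 0.5, -0.113, 0.852]
wrist_force: [-0.2, -0.5, -1.4]
grip_width: 20.0
```

```bash
python3 - <<'E'
from piv import *
show(); print('pivot',pivot().round(1)); print('to 42',pshift([446.5,-308,42]).round(1)); 
c=r.read_camera("scene"); cv2.imwrite("pics/e3.png",cv2.resize(c["frame"][150:270,170:310],None,fx=5,fy=5,interpolation=cv2.INTER_CUBIC))
cv2.imwrite("pics/e3w.png",r.read_camera("wrist")["frame"])
E
```

```text
t 39.8 p [ 471.2 -309.     8.2] q [-0.949  0.022  2.241  0.637  0.6   -2.68 ] grip 20.0
x [ 0.474 -0.086 -0.876] y [0.299 0.952 0.068] F [-0.2 -0.5 -1.4] T [0.04 0.63 0.02]
tilt 28.83
pivot [ 449.7 -304.8   48.8]
to 42 [ 4.7 -4.4 -5. ]
```

View pics/e3.png

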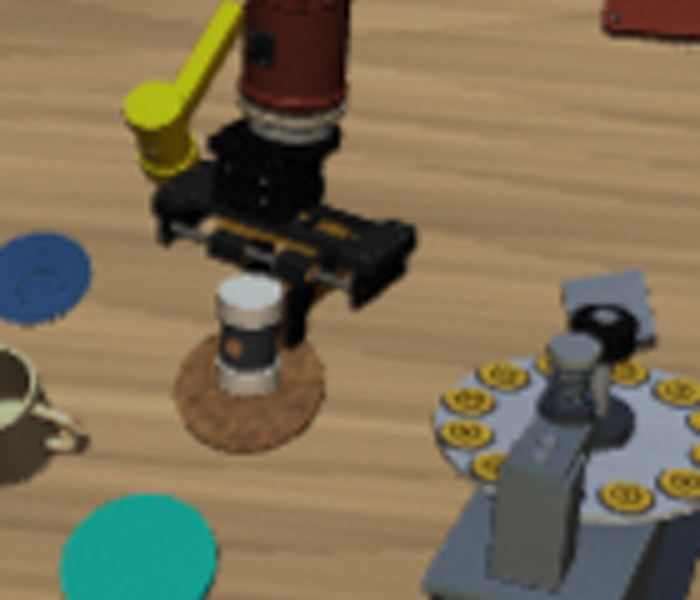

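View pics/e3w.png

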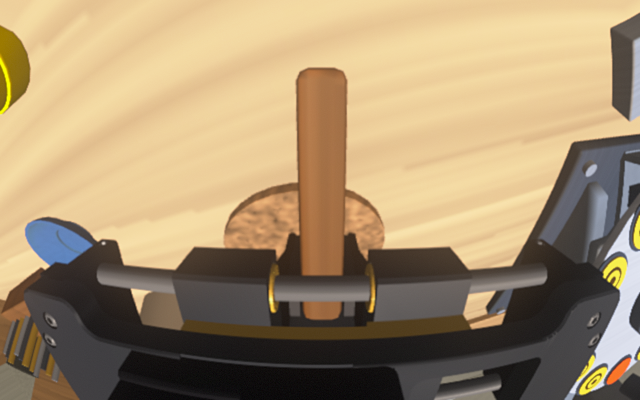

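Request:
carry_out(rows=[[[5,-1,0,0,0],[5,-1,0,0,0],[5,-1,0,0,0],[5,-1,0,0,0],[5,-1,0,0,0],[5,-1,0,0,0],[5,-1,0,0,0],[5,-1,0,0,0]]], squeeze=3)

```text
time_s: 40.7
eef_pos: [470.5, -308.8, 9.1]
tool_rot: [0.107, 0.5, -0.113, 0.852]
wrist_force: [-0.1, 0.9, -0.3]
grip_width: 20.3
```

```bash
python3 - <<'E'
from piv import *
show(); print('pivot',pivot().round(1))
c=r.read_camera("scene"); cv2.imwrite("pics/e4.png",cv2.resize(c["frame"][190:250,190:270],None,fx=9,fy=9,interpolation=cv2.INTER_CUBIC))
E
```

```text
t 40.7 p [ 470.5 -308.8    9.1] q [-0.95   0.018  2.242  0.635  0.602 -2.679] grip 20.3
x [ 0.474 -0.086 -0.876] y [0.299 0.952 0.069] F [-0.1  0.9 -0.3] T [0.16 0.33 0.1 ]
tilt 28.82
pivot [ 449.1 -304.6   49.7]
```

View pics/e4.png

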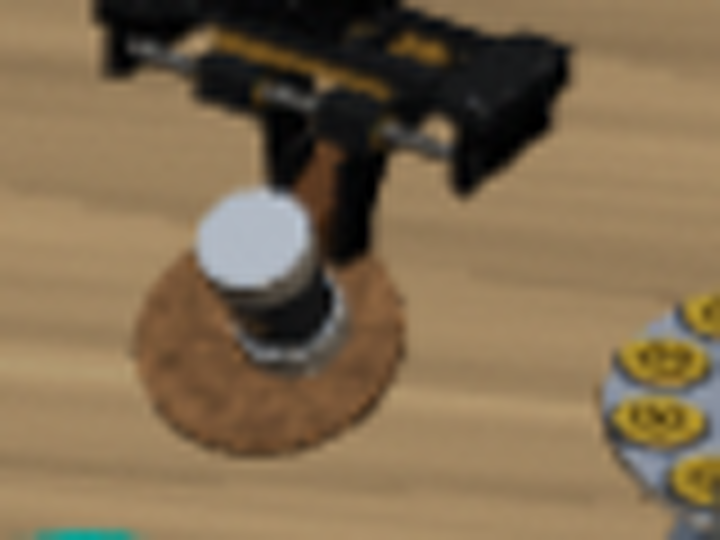

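Request:
carry_out(rows=[[[5,1,0,-1,0],[5,1.5,0,-1,0],[22,1.5,0,-1,0],[24,1.5,0,-1,0],[28,1.5,0,-1,0],[34,1.5,0,-1,0],[42,1.5,0,-1,0],[50,1.5,0,-1,0]]], squeeze=3)

```text
time_s: 41.55
eef_pos: [470.7, -308.6, 7.6]
tool_rot: [0.107, 0.5, -0.113, 0.852]
wrist_force: [0.2, 1.0, -0.3]
grip_width: 42.5
```

```bash
python3 - <<'E'
from piv import *
show(); print('pivot',pivot().round(1))
c=r.read_camera("scene"); cv2.imwrite("pics/e5.png",cv2.resize(c["frame"][190:250,190:270],None,fx=9,fy=9,interpolation=cv2.INTER_CUBIC))
E
```

```text
t 41.55 p [ 470.7 -308.6    7.6] q [-0.949  0.022  2.242  0.637  0.599 -2.68 ] grip 42.5
x [ 0.474 -0.086 -0.876] y [0.299 0.952 0.068] F [ 0.2  1.  -0.3] T [0.06 0.3  0.01]
tilt 28.79
pivot [ 449.2 -304.4   48.2]
```

View pics/e5.png

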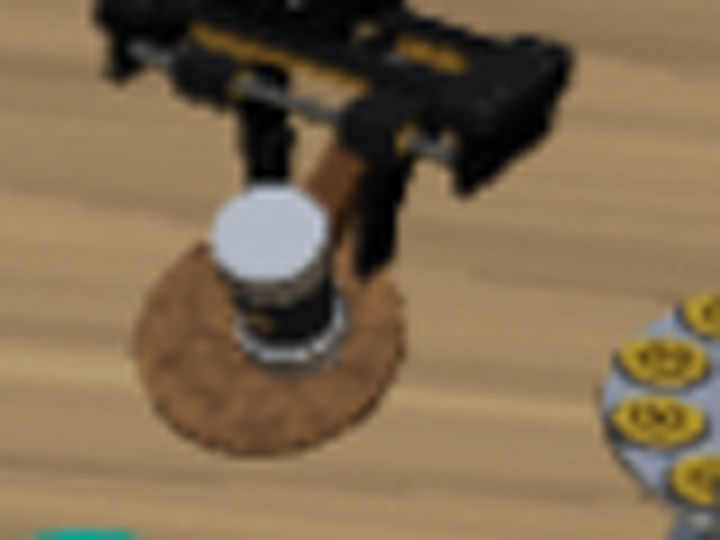

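Request:
carry_out(rows=[[[50,-3,0,0,0],[50,-12,0,0,0],[50,-28,0,0,0],[50,-50,0,0,0],[50,-80,0,0,0],[50,-115,0,0,0],[50,-150,0,0,0],[50,-170,0,0,0]]])

```text
time_s: 42.4
eef_pos: [389.4, -294.8, 159.8]
tool_rot: [0.105, 0.5, -0.114, 0.852]
wrist_force: [0.9, -1.0, -0.7]
grip_width: 50.3
```

```bash
python3 - <<'E'
from piv import *
show()
for n in("scene","top"):
    c=r.read_camera(n); cv2.imwrite(f"pics/f_{n}.png",c["frame"])
    if n=="scene": cv2.imwrite("pics/f_c.png",cv2.resize(c["frame"][170:290,185:345],None,fx=5,fy=5,interpolation=cv2.INTER_CUBIC))
E
```

```text
t 42.4 p [ 389.4 -294.8  159.8] q [-1.121 -0.471  2.306  0.467  1.04  -2.555] grip 50.3
x [ 0.475 -0.09  -0.875] y [0.3   0.952 0.065] F [ 0.9 -1.  -0.7] T [ 0.03  0.31 -0.02]
tilt 28.9
```

View pics/f_c.png

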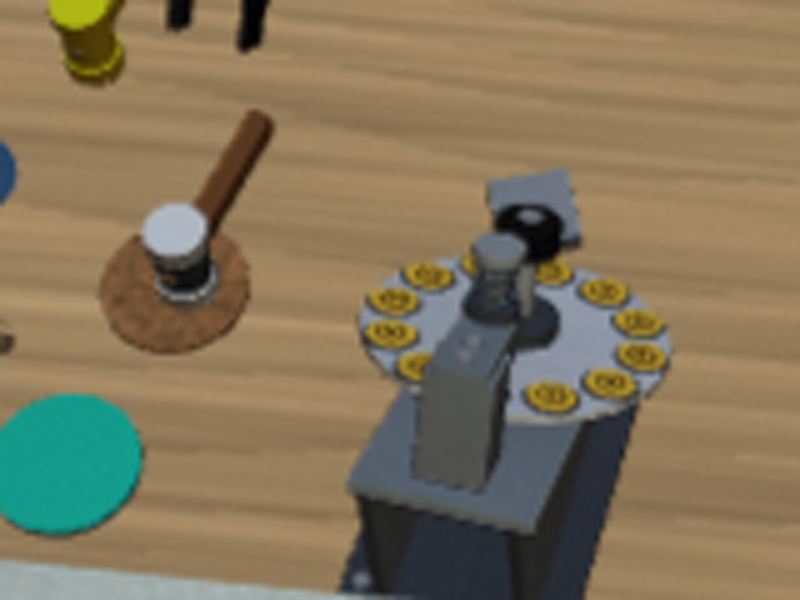

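View pics/f_scene.png

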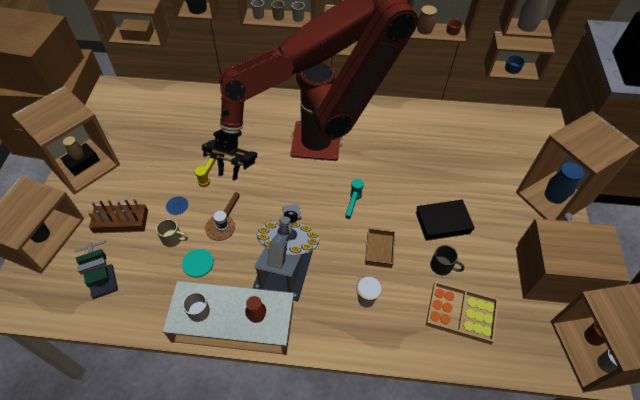

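View pics/f_top.png

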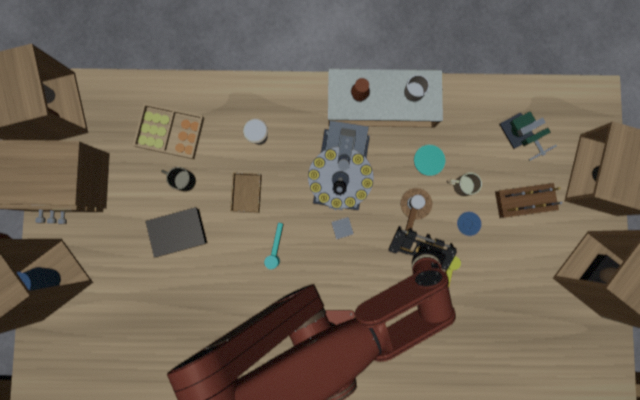

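```bash
python3 - <<'E'
from bench import r
print(r.sign_off())
E
```

```text
the job is handed in; nothing more can be done
None
```

The job is done and handed in at about 42.5 s of the 51 s allowed. I could not prove that the blows alone drove the punch all the way to its stop.

- **Plate:** I gripped the black knob and turned it clockwise two clicks. The final pictures show no copper in view and only brass tags around the plate, so the copper tag should be under the punch. I could not see it directly there from the scene or top cameras.
- **Knob grip:** The first grip missed because the fingertips sit about 27 mm short of the reported tool point. They touched the knob's top with about 12 N before I corrected for it.
- **Blows:** I tilted the arm so the mallet face met the cap about 2° off square. I struck three times at roughly 0.5 m/s, because the mallet slipped in the grip on each blow and I had to re-seat it between them.
- **Punch travel:** While held after the second blow the punch measured about 15 mm down, and after the third about 12 mm. I then pushed further without lifting off until the force jumped to about 40 N, which showed the stop was reached.
- **Punch return:** The pictures show it back up at rest.
- **Mallet:** It stands upright on the cork mat with the gripper clear of it. The last joint sat right at its −2.68 rad limit during placing, without reading past it.
- **Everything else:** In the last pictures the other things looked where they were at the start, and the robot was touching nothing.

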